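# Load and cap the filter manifold

### The job

Open the grey clamshell case until its lid stays open by itself, then take out every filter cup and lock each one in a collar of its own on the manifold: lugs down through the slots, then turn it clockwise until the lugs drop into the notches. Put the cap of the same colour squarely on each cup, plug inside and flush on the rim. Never let a cup tip over, leave the case open, and leave the bottle, jar and flask where they stand.

Things in the scene. Friction and masses are not known exactly. Their poses are not given: they have to be found in the camera images.
- case: Grey clamshell case, fixed; lower half 165 (x) x 300 (y) x 60 mm high, walls, floor and dividers 5 mm; three open compartments along y, centres at y = -98, 0, +98 mm, each 93 x 155 mm; dividers 52 mm high. Origin: centre of its underside. Its front faces -x; the hinge runs along the rear (+x) top edge.
- case_lid (a joint): Opening angle of the case's lid (hollow half shell 165 x 300 x 72 mm, 5 mm walls, 0.35 kg) about the rear hinge, rad: 0 shut, 1.75 fully open on its stop, leaning back over the rear. It falls shut below about 1.1 rad, and falls open slowly beyond that.
- lid_handle (a point): Middle of the lid's black handle: round bar 12 mm thick, 100 mm long, along the case's y, 42 mm in front of the lid's front wall on two posts at y = -42 and +42 mm (free between). Shut: 108 mm above the bench, 24 mm below the lid's top. Moves with the lid on a circle of 213 mm radius about the hinge.
- lid_hinge (a point): Point on the lid's hinge axis (along the case's y), mid-width, 82 mm behind (+x of) the case's origin, 60 mm above the bench.
- manifold: Grey filtration manifold, fixed: bar 115 (x) x 320 (y) x 40 mm high with three equal upright steel bayonet collars, 105 mm apart along y, at station0 to 2; any collar suits any cup. Collar: outside diameter 90, bore 63 mm, top 98 mm above the bench. A white mark on the bar stands outside each entry slot, a red dot on top of each collar over each notch. Origin: centre of its underside.
- station0 (a point): Collar 0 (y = -105 mm on the manifold): where the underside's centre of a locked cup lies, 45 mm above the bench; axes as the manifold's. Every collar has three entry slots, open at the top, 16 mm wide, at 0, 120, 240 degrees about z from the manifold's +x. At a slot's foot is a ledge; from it a covered channel, 14 mm high, leads 50 degrees clockwise (seen from above) to the notch.
- station1 (a point): Collar 1 (y = 0): as station0. The notch is 16 mm wide, 6 mm deeper than the ledge, and ends the channel: its far wall is the stop. So lugs go down a slot on to the ledge, 50 degrees clockwise, then drop 6 mm. A cup with its lugs on the ledge stands 6 mm above this point; its lugs clear the collar's top at 28 mm above it.
- station2 (a point): Collar 2 (y = +105 mm on the manifold): as station0 and station1.
- cup_blue: Filter cup, blue, may be absent: 56 mm diameter, 115 mm high, 0.16 kg, top 20 mm hollow (46 mm inside), foot tapering to 46 mm over the lowest 18 mm. Three steel lugs, 8 x 8 mm, reach 39 mm from the axis, 25 to 33 mm above the underside, at 0, 120, 240 degrees from its x axis; white stripe above each. Origin: centre of underside, z up. Starts upright in a case compartment, turned anyhow.
- cap_blue: Blue cap for the blue cup: disc 60 mm diameter, 5 mm thick; round knob 24 mm diameter, 30 mm high on top; black plug 39 mm diameter, 12 mm deep below; 0.06 kg, 47 mm in all. It stands on its plug. Origin: centre of the plug's underside, z towards the knob. Seated flush on a cup's rim its origin lies 103 mm above the cup's. Spare if its cup is absent.
- cup_green: Filter cup, green, may be absent: 56 mm diameter, 115 mm high, 0.16 kg, top 20 mm hollow (46 mm inside), foot tapering to 46 mm over the lowest 18 mm. Three steel lugs, 8 x 8 mm, reach 39 mm from the axis, 25 to 33 mm above the underside, at 0, 120, 240 degrees from its x axis; white stripe above each. Origin: centre of underside, z up. Starts upright in a case compartment, turned anyhow.
- cap_green: Green cap for the green cup: disc 60 mm diameter, 5 mm thick; round knob 24 mm diameter, 30 mm high on top; black plug 39 mm diameter, 12 mm deep below; 0.06 kg, 47 mm in all. It stands on its plug. Origin: centre of the plug's underside, z towards the knob. Seated flush on a cup's rim its origin lies 103 mm above the cup's. Spare if its cup is absent.
- cup_orange: Filter cup, orange, may be absent: 56 mm diameter, 115 mm high, 0.16 kg, top 20 mm hollow (46 mm inside), foot tapering to 46 mm over the lowest 18 mm. Three steel lugs, 8 x 8 mm, reach 39 mm from the axis, 25 to 33 mm above the underside, at 0, 120, 240 degrees from its x axis; white stripe above each. Origin: centre of underside, z up. Starts upright in a case compartment, turned anyhow.
- cap_orange: Orange cap for the orange cup: disc 60 mm diameter, 5 mm thick; round knob 24 mm diameter, 30 mm high on top; black plug 39 mm diameter, 12 mm deep below; 0.06 kg, 47 mm in all. It stands on its plug. Origin: centre of the plug's underside, z towards the knob. Seated flush on a cup's rim its origin lies 103 mm above the cup's. Spare if its cup is absent.
- amber_bottle: Amber glass bottle, 64 mm diameter, 120 mm high: a bystander, to be left alone. Origin: centre of its underside.
- flask: Small glass conical flask, 72 mm diameter, 102 mm high: a bystander. Origin: centre of its underside.
- small_jar: Small green glass jar, 52 mm diameter, 70 mm high: a bystander. Origin: centre of its underside.

How it is judged:
On the way, in this order (a step that is already met when the one before it is completed fails the run):
1. the case's lid is past its balance point and stays open (value of joint case_lid above 1.5 rad), for 0.3 s.
2. every cup hangs locked in a collar (((horizontal distance between cup_blue and station0 below 0.006 m and z of cup_blue in the frame of station0 between -0.003 and 0.003 m and angle between cup_blue's own z axis and vertical below 0.06 rad) or (horizontal distance between cup_blue and station1 below 0.006 m and z of cup_blue in the frame of station1 between -0.003 and 0.003 m and angle between cup_blue's own z axis and vertical below 0.06 rad) or (horizontal distance between cup_blue and station2 below 0.006 m and z of cup_blue in the frame of station2 between -0.003 and 0.003 m and angle between cup_blue's own z axis and vertical below 0.06 rad)) and ((horizontal distance between cup_green and station0 below 0.006 m and z of cup_green in the frame of station0 between -0.003 and 0.003 m and angle between cup_green's own z axis and vertical below 0.06 rad) or (horizontal distance between cup_green and station1 below 0.006 m and z of cup_green in the frame of station1 between -0.003 and 0.003 m and angle between cup_green's own z axis and vertical below 0.06 rad) or (horizontal distance between cup_green and station2 below 0.006 m and z of cup_green in the frame of station2 between -0.003 and 0.003 m and angle between cup_green's own z axis and vertical below 0.06 rad)) and ((horizontal distance between cup_orange and station0 below 0.006 m and z of cup_orange in the frame of station0 between -0.003 and 0.003 m and angle between cup_orange's own z axis and vertical below 0.06 rad) or (horizontal distance between cup_orange and station1 below 0.006 m and z of cup_orange in the frame of station1 between -0.003 and 0.003 m and angle between cup_orange's own z axis and vertical below 0.06 rad) or (horizontal distance between cup_orange and station2 below 0.006 m and z of cup_orange in the frame of station2 between -0.003 and 0.003 m and angle between cup_orange's own z axis and vertical below 0.06 rad))), for 0.2 s.
At the end, for the whole second after the job is handed in: Lid open over 1.5 rad; each cup present in a collar, within 6 mm of its axis, upright within 0.06 rad, within 3 mm of the locked height; on each the cap of its colour, within 7 mm of its axis, square within 0.06 rad, flush within 3 mm; all at rest (all of step 2 and value of joint case_lid above 1.5 rad and horizontal distance between cap_blue and cup_blue below 0.007 m and z of cap_blue in the frame of cup_blue between 0.1 and 0.106 m and angle between the z axis of cap_blue and the z axis of cup_blue, either way round below 0.06 rad and horizontal distance between cap_green and cup_green below 0.007 m and z of cap_green in the frame of cup_green between 0.1 and 0.106 m and angle between the z axis of cap_green and the z axis of cup_green, either way round below 0.06 rad and horizontal distance between cap_orange and cup_orange below 0.007 m and z of cap_orange in the frame of cup_orange between 0.1 and 0.106 m and angle between the z axis of cap_orange and the z axis of cup_orange, either way round below 0.06 rad and linear speed of each of cup_blue, cup_green, cup_orange, cap_blue, cap_green, cap_orange below 0.02 m/s); the robot touches nothing.
It fails at once if a filter cup is tipped over (angle between any of cup_blue, cup_green, cup_orange's own z axis and vertical above 0.8 rad).
It fails at once if a bottle, jar or flask is moved more than 3 cm (distance of any of amber_bottle, flask, small_jar from where it was at the start of the episode above 0.03 m).
Of cup_blue, cup_green, cup_orange only 2 to 3 are there at a start; the rules pass over those that are not, and their reading is None.
At some moment in a run one of cap_blue, cap_green, cap_orange may be knocked a few centimetres aside while the robot is not near it.
It also fails if it takes over 210 s, if anything falls off the work surface, if the arm or the gripper's body presses on something with over 40 N, if the wrist force passes 120 N, or if a joint passes its speed limit or range.

### The arm

A 6-joint arm with a two-finger parallel gripper is mounted at the origin on the work surface. World frame = base frame: x ahead of the robot, y to its left, z up, the work surface at z = 0. Lengths are in m, angles in rad, forces in N, time in s.
With the tool pointing down it reaches from about 0.3 to 0.75 m from the base axis. Payload 8.5 kg.
Tool frame: the origin (TCP) lies midway between the tips of the shut fingers; the grasp point (between the pads) lies behind it (arm.hold_point_z is the z of the grasp point in the tool frame, in m); z points along the fingers, y is the direction in which the jaws open and shut (so a half turn about z gives the same grasp; the last joint's range is limited). The gripper opens to 85 mm and grips with 20 to 120 N. Pads are 22 mm wide; open, the fingers measure 114 mm over their backs; the gripper's body (76 mm by 85 mm) begins 54 mm behind the grasp point. The pads swing forward as they close: fully open they stand 13 mm farther back than shut.
Start: joints at [-1.455, 0.381, 1.297, -0, 1.464, -0.215], TCP at [0.179, -0.52, 0.231] pointing down, gripper open.
Joint ranges: [-3.11, 3.11], [-0.89, 2.33], [0.22, 2.48], [-1.42, 4.56], [0.17, 2.85], [-2.88, 2.88]. Speed limits (rad/s): [2.39, 2.39, 3.14, 3.14, 3.14, 3.14].

### API

Orientations are given as a rotation vector (axis times angle).
In Python, from plant import arm, optics gives the robot as it stands. The module is installed in compiled form; this text tells all that it offers.
- The arm moves only by the tool apply_moves, never from a script. Its argument "commands" is text: rows parted by semicolons, each of 4 numbers parted by spaces: the shift along the tool's x, y, z in mm, then the turn about the tool's z in degrees. In form: x y z spin; .... A call has exactly 10 rows; each row shifts and turns the commanded pose from where the row before left it, along the tool's axes as they then stand; what a row does not reach is not made up. A row lasts 1/8 s, in which the tool goes at most 62.5 mm and 10.7 degrees, less where a joint would pass 70% of its speed; a pose out of reach is approached as far as the arm can. A call with a gripper value outside its range is refused whole. "fingers" is the gripper command: -1 is fully open, 1 is shut, values between are in proportion, set as the call begins (left out, the last holds). The fingers move at their own pace and stop on an object; the grip force is fixed at half the most. Time passes only in rows, so rows that do not move let the fingers close, or fill a call up. It gives the time, the measured TCP pose, the force and the opening at its end, in the units of the state.
- arm.get_obs(): the state, without advancing time (a new reading comes with each control period).
- optics.grab_frame(name): name is "side" or "top" or "wrist"; returns (picture, depth): 384x512x3 uint8, red, green, blue; 384x512 float32, m along the optical axis (not along the pixel's ray), 0 where there is no reading.
- optics.camera_params(name): a dict with "mtx" (3x3 intrinsics, pixels), "xyz" and "orientation" of the camera in the world. Camera axes: x right, y down, z forward; pixel columns grow to the right and rows downward; lengths in m; the calibration is good to about 2 mm. A picture is of the moment at which its call begins: read the wrist's pose just before it. camera_params takes no time and is no camera call; for the wrist camera it gives the pose at the moment of the call.
- arm.close_job(): hands the job in, once; it reports no verdict.
Trained networks look in the newest picture that a camera, given by its name, has taken for a name from the list of things; names that differ only in an ending like _2 or _b are one class to them, and where a whole thing is asked for, a point or a joint stands for the part that bears it (a point fixed in the world has none). Each returns a list of dicts, best first, with "p" (0 to 1); they miss things now and then, are a little off and sometimes report something else, mostly with a low value. They report only what shows in the picture. A call takes as long as a camera call.
- optics.trace(camera, thing): "mask" (384x512 bool, what is visible of it).
- optics.landmark_of(camera, thing): "xyz" ([x, y, z] in m, in the coordinates of the camera as it stood for that picture, good to about 4 mm: a listed point, or the origin of a listed thing).
The state is a dict: "clock": time; "qpos": joint angles; "qvel": joint speeds; "joint_torque": joint torques, N m; "eef_pos": TCP position; "orientation": TCP orientation; "force": force on the tool from outside, world axes, zero at the start; "ft_torque": the same for the moment, N m; "grip_width": opening from 0.0 (shut) to 1.0 (fully open).
Only numpy, scipy, OpenCV 4.12 (cv2) and the standard library are available. Lean on these libraries where they do the work, as an engineer would, in place of code of your own. Each camera call takes 0.05 s, during which the arm holds its last target.

## Working session

There is one attempt and no reset: what is moved stays moved. The work goes in short steps, Python scripts to look and compute and a tool call to move; the robot and the scene stay as the last step left them, time stands still between calls to the robot, and variables do not carry over. Pictures are saved under pics/ and viewed, and the job is handed in when it is done.

Besides the shell and the picture viewer there is one more tool, called after "Request:" as name(argument=value, ...) on one line, values as JSON. apply_moves: Moves the arm, as the interface text tells. Its arguments: {"type":"object","properties":{"commands":{"type":"string"},"fingers":{"type":"number"}},"required":["commands"]}

```bash
ls; mkdir -p pics; cat > h.py <<'E'
import numpy as np, cv2
from scipy.spatial.transform import Rotation as R
from plant import arm, optics
def grab(cam):
    P=optics.camera_params(cam); im,d=optics.grab_frame(cam); return im,d,P
def Rm(o):
    o=np.array(o,float)
    if o.shape==(3,3): return o
    return (R.from_quat(o) if o.size==4 else R.from_rotvec(o)).as_matrix()
def towld(P,c): return Rm(P['orientation'])@np.array(c)+np.array(P['xyz'])
def pix(P,u,v,z):
    K=np.array(P['mtx']); return towld(P,[(u-K[0,2])/K[0,0]*z,(v-K[1,2])/K[1,1]*z,z])
def cloud(P,d):
    K=np.array(P['mtx']); v,u=np.indices(d.shape)
    c=np.stack([(u-K[0,2])/K[0,0]*d,(v-K[1,2])/K[1,1]*d,d],-1)
    return c@Rm(P['orientation']).T+np.array(P['xyz'])
def proj(P,X):
    K=np.array(P['mtx']); c=(np.array(X)-np.array(P['xyz']))@Rm(P['orientation']); q=c@K.T; return q[...,:2]/q[...,2:]
def save(im,n): cv2.imwrite('pics/'+n,cv2.cvtColor(im,cv2.COLOR_RGB2BGR))
E
python3 - <<'E'
from h import *
o=arm.get_obs(); print(o, arm.hold_point_z)
for c in ('top','side','wrist'):
    im,d,P=grab(c); save(im,c+'0.png'); print(c,P)
E
```

```text
pics
{'clock': 0.0, 'qpos': array([-1.45530387e+00,  3.81191933e-01,  1.29826057e+00, -8.61953515e-06,
        1.46361082e+00, -2.15297610e-01]), 'qvel': array([ 0.000418  ,  0.00098546, -0.00040122, -0.00133957, -0.0005995 ,
       -0.00109406]), 'joint_torque': array([ 1.04369734e-03, -4.48456264e+01, -2.31273115e+01, -9.20548041e-05,
        4.89825456e-03,  6.18394296e-06]), 'eef_pos': array([ 0.17859656, -0.51988136,  0.23071403]), 'orientation': array([-3.09727112e+00, -5.16997582e-01, -1.01741584e-04]), 'force': array([-0.03088964, -0.48948997,  0.33993755]), 'ft_torque': array([-0.01502862,  0.0455121 , -0.00849108]), 'grip_width': 1.00089052811674} -0.0187
top {'mtx': array([[455.56806291,   0.        , 262.48694686],
       [  0.        , 455.56806291, 190.50608899],
       [  0.        ,   0.        ,   1.        ]]), 'xyz': array([0.35115422, 0.01300127, 1.44240769]), 'orientation': array([-2.13849114,  2.14553958, -0.18838968])}
side {'mtx': array([[399.68657721,   0.        , 250.17899991],
       [  0.        , 399.68657721, 191.820016  ],
       [  0.        ,   0.        ,   1.        ]]), 'xyz': array([0.27211024, 0.85785242, 0.58022419]), 'orientation': array([-0.42539848,  2.52754475, -1.55337957])}
wrist {'mtx': array([[279.80701824,   0.        , 254.08983661],
       [  0.        , 279.80701824, 187.70081004],
       [  0.        ,   0.        ,   1.        ]]), 'xyz': array([ 0.24485206, -0.49830828,  0.37273655]), 'orientation': array([ 2.36347274, -1.68602935, -0.24072831])}
```

View pics/top0.png

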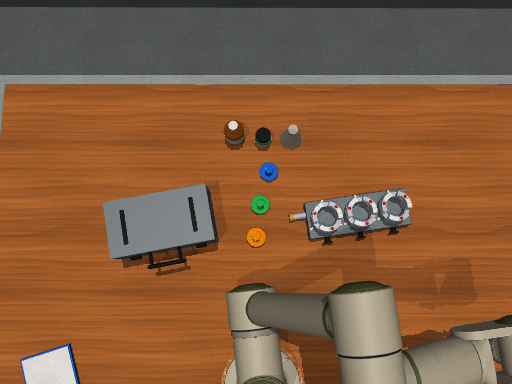

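View pics/side0.png

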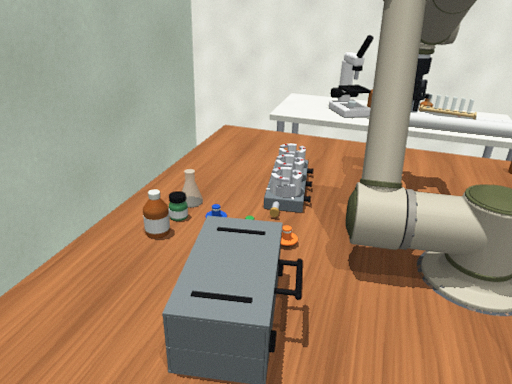

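View pics/wrist0.png

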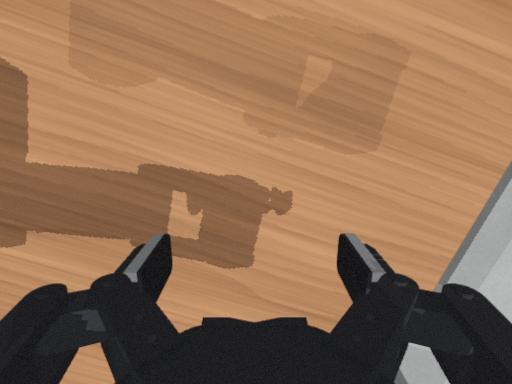

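```bash
python3 - <<'E'
from h import *
for cam in ('top','side'):
    im,d,P=grab(cam)
    for n in ['case','lid_handle','lid_hinge','manifold','station0','station1','station2','cap_blue','cap_green','cap_orange','amber_bottle','flask','small_jar']:
        L=optics.landmark_of(cam,n)
        print(cam,n,[(round(l['p'],2),np.round(towld(P,l['xyz']),4)) for l in L[:2]])
print(arm.get_obs()['clock'])
E
```

```text
top case [(0.95, array([ 0.4789,  0.2967, -0.0015]))]
top lid_handle [(0.82, array([0.3593, 0.2766, 0.113 ]))]
top lid_hinge []
top manifold [(0.79, array([ 0.5127, -0.2994,  0.0056]))]
top station0 [(0.82, array([ 0.4938, -0.1955,  0.0474])), (0.74, array([ 0.5109, -0.2999,  0.0421]))]
top station1 [(0.82, array([ 0.4938, -0.1955,  0.0474])), (0.74, array([ 0.5109, -0.2999,  0.0421]))]
top station2 [(0.82, array([ 0.4938, -0.1955,  0.0474])), (0.74, array([ 0.5109, -0.2999,  0.0421]))]
top cap_blue [(0.68, array([ 0.6503, -0.0222, -0.0018])), (0.46, array([ 0.4931, -0.1962,  0.0454]))]
top cap_green [(0.58, array([0.5392, 0.0086, 0.0028]))]
top cap_orange [(0.67, array([4.385e-01, 1.820e-02, 4.000e-04]))]
top amber_bottle [(0.84, array([0.7688, 0.0902, 0.0018])), (0.17, array([ 0.5387,  0.0057, -0.0006]))]
top flask [(0.75, array([ 7.611e-01, -1.003e-01,  6.000e-04]))]
top small_jar [(0.63, array([ 0.7547, -0.0044, -0.0015]))]
side case []
side lid_handle [(0.89, array([0.3529, 0.2751, 0.1085])), (0.35, array([ 0.4946, -0.1983,  0.0508]))]
side lid_hinge [(0.45, array([0.7689, 0.0843, 0.0019])), (0.22, array([0.4428, 0.0128, 0.0028]))]
side manifold [(0.61, array([ 0.5101, -0.299 ,  0.0017]))]
side station0 [(0.61, array([ 0.4938, -0.197 ,  0.0468])), (0.59, array([ 0.5122, -0.3032,  0.0449]))]
side station1 [(0.61, array([ 0.4938, -0.197 ,  0.0468])), (0.59, array([ 0.5122, -0.3032,  0.0449]))]
side station2 [(0.61, array([ 0.4938, -0.197 ,  0.0468])), (0.59, array([ 0.5122, -0.3032,  0.0449]))]
side cap_blue [(0.46, array([ 0.5124, -0.2987,  0.0024])), (0.43, array([ 0.6487, -0.0251,  0.0038]))]
side cap_green []
side cap_orange []
side amber_bottle [(0.86, array([7.711e-01, 8.660e-02, 5.000e-04]))]
side flask [(0.57, array([ 0.7577, -0.0972, -0.002 ]))]
side small_jar [(0.62, array([ 0.7546, -0.0063,  0.    ]))]
1.55
```

```bash
python3 - <<'E'
from h import *
im,d,P=grab('top')
W=cloud(P,d); np.save('W0.npy',W); 
m=(np.abs(W[...,2]-0.132)<0.008)&(W[...,1]>0.1)&(d>0)
pts=W[m]; r=cv2.minAreaRect(pts[:,:2].astype(np.float32)*1000); print('lid',m.sum(),np.median(pts[:,2]),r)
L=optics.trace('top','lid_handle'); 
m=(np.abs(W[...,2]-0.112)<0.012)&(W[...,1]>0.15)&(W[...,0]<0.40)&(d>0)
pts=W[m]; print('handle',len(pts),cv2.minAreaRect(pts[:,:2].astype(np.float32)*1000),np.median(pts[:,2]))
# collars
m=(np.abs(W[...,2]-0.098)<0.006)&(W[...,1]<-0.1)&(W[...,0]>0.4)&(d>0)
pts=W[m]; 
from scipy.optimize import least_squares
C=np.array([[.4938,-.1955],[.511,-.30],[.528,-.403]])
for c in C:
    p=pts[np.hypot(*(pts[:,:2]-c).T)<0.055][:,:2]
    for k in range(8):
        rr=np.hypot(*(p-c).T)
        print(np.round(c,4),len(p),rr.min(),rr.max()) if k in(0,7) else 0
        f=lambda q:sum(np.maximum(0,np.abs(np.hypot(*(p-q).T)-0.038)-0.0065)) *np.ones(2)
        e=least_squares(lambda q:np.maximum(0,np.abs(np.hypot(*(p-q).T)-0.03825)-0.006),c); c=e.x
m=(np.abs(W[...,2]-0.040)<0.006)&(W[...,1]<-0.1)&(W[...,0]>0.4)&(d>0)
print(cv2.minAreaRect(W[m][:,:2].astype(np.float32)*1000))
o=arm.get_obs();T=R.from_rotvec(o['orientation']).as_matrix();print(T.round(3),o['clock'])
E
```

```text
lid 5976 0.13323792266151635 ((480.9908752441406, 297.20184326171875), (166.01248168945312, 301.378662109375), 10.377195358276367)
handle 271 ((368.6733703613281, 320.0998840332031), (48.360862731933594, 197.7713165283203), 10.228860855102539) 0.11394688577002121
[ 0.4938 -0.1955] 285 0.029482572316703468 0.047735340016451855
[ 0.496  -0.1957] 285 0.031269850741854226 0.045723337564173905
[ 0.511 -0.3  ] 295 0.03094690354298504 0.045725836490526896
[ 0.5112 -0.2997] 295 0.031113380933047777 0.04581162748155614
[ 0.528 -0.403] 290 0.029772505151356578 0.04807602781147909
[ 0.5264 -0.4032] 290 0.029748322051778554 0.046909622702792024
((603.5975952148438, -283.7061462402344), (362.2973937988281, 340.21734619140625), 89.9591064453125)
[[ 0.946  0.325  0.   ]
 [ 0.325 -0.946 -0.   ]
 [ 0.     0.    -1.   ]] 1.65
```

```bash
cat >> h.py <<'E'
def pose():
    o=arm.get_obs(); T=Rm(o['orientation']); return np.array(o['eef_pos']),np.degrees(np.arctan2(T[1,0],T[0,0])),o
def plan(wps,pad=10,step=50,dec=0,start=None):
    """wps: list of (x,y,z,az or None, [nrows]) ; prints rows"""
    p,a,o=pose()
    if start is not None: p,a=np.array(start[:3]),start[3]
    print('from',p.round(4),round(a,1),'t',round(o['clock'],2))
    rows=[]
    for w in wps:
        t=np.array(w[:3],float); ta=a if w[3] is None else w[3]
        da=(ta-a+180)%360-180
        n=max(1,int(np.ceil(np.linalg.norm(t-p)*1000/step)),int(np.ceil(abs(da)/10.3)))
        if len(w)>4: n=max(n,w[4])
        p0,a0=p.copy(),a
        for i in range(1,n+1):
            g=p0+(t-p0)*i/n; ga=a0+da*i/n
            s=-(ga-a); c,sn=np.cos(np.radians(a)),np.sin(np.radians(a))
            dx=(g-p)*1000
            l=np.array([c*dx[0]+sn*dx[1], sn*dx[0]-c*dx[1], -dx[2]])
            l=np.round(l,dec); s=round(s,0)
            rows.append((*l,s))
            p=p+np.array([c*l[0]+sn*l[1], sn*l[0]-c*l[1], -l[2]])/1000; a=a-s
    while len(rows)%pad: rows.append((0,0,0,0))
    print('end',p.round(4),round(a,1))
    for i in range(0,len(rows),10):
        print('; '.join(' '.join('%g'%(v+0) for v in r) for r in rows[i:i+10]))
    return rows
E
python3 - <<'E'
from h import *
plan([(0.36,-0.28,0.36,60),(0.40,0.0,0.33,100),(0.358,0.275,0.25,100.3)])
E
```

```text
from [ 0.1786 -0.5202  0.2313] 19.0 t 1.65
end [0.3577 0.2745 0.2503] 100.0
36 -24 -18 -6; 38 -20 -19 -6; 40 -16 -18 -6; 41 -12 -19 -5; 42 -8 -18 -6; 43 -4 -18 -6; 43 1 -19 -6; 44 -18 5 -7; 45 -12 5 -6; 47 -7 5 -7
47 -2 5 -7; 47 4 5 -6; 46 9 5 -7; 46 1 13 0; 47 1 14 0; 46 1 13 0; 47 1 14 0; 46 1 13 0; 46 1 13 0; 0 0 0 0
```

Request:
apply_moves(commands="36 -24 -18 -6; 38 -20 -19 -6; 40 -16 -18 -6; 41 -12 -19 -5; 42 -8 -18 -6; 43 -4 -18 -6; 43 1 -19 -6; 0 0 0 0; 0 0 0 0; 0 0 0 0", fingers=-1)

```text
clock: 2.9
eef_pos: [0.3598, -0.2809, 0.3597]
orientation: [-2.722, -1.567, 0.0]
force: [0.3, 0.1, 0.6]
grip_width: 1.0
```

```bash
python3 - <<'E'
from h import *
print(pose()[:2])
im,d,P=grab('wrist'); save(im,'w1.png'); np.savez('w1.npz',im=im,d=d); import pickle; pickle.dump(P,open('w1.pkl','wb'))
for n in ['station0','manifold']:
    print(n,[(round(l['p'],2),np.round(towld(P,l['xyz']),4)) for l in optics.landmark_of('wrist',n)])
E
```

```text
(array([ 0.35982556, -0.28088461,  0.35969642]), np.float64(59.84938251643117))
station0 [(0.86, array([ 0.4936, -0.1981,  0.0442])), (0.81, array([ 0.5086, -0.2992,  0.0432])), (0.79, array([ 0.5253, -0.4036,  0.0406]))]
manifold [(0.62, array([ 0.5134, -0.2994, -0.0016]))]
```

View pics/w1.png

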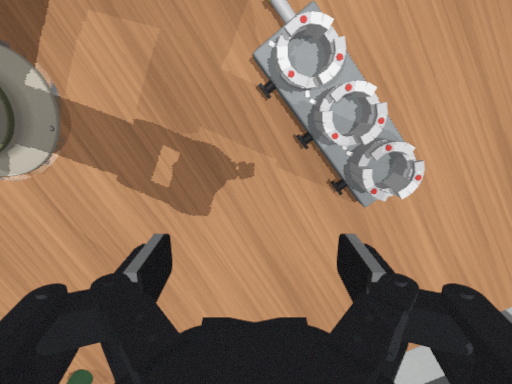

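```bash
cat > man.py <<'E'
from h import *
import pickle
from scipy.optimize import least_squares
def fit(im,d,P,v=True):
    W=cloud(P,d); rel=(d>0)
    K=np.array(P['mtx'])
    # red dots on plane z=.098
    h=cv2.cvtColor(im,cv2.COLOR_RGB2HSV)
    red=(((h[...,0]<6)|(h[...,0]>174))&(h[...,1]>150)&(h[...,2]>120)).astype(np.uint8)
    n,l,s,c=cv2.connectedComponentsWithStats(red)
    dots=[]
    o=np.array(P['xyz']);Rc=Rm(P['orientation'])
    for i in range(1,n):
        if s[i,4]<8: continue
        r=Rc@np.array([(c[i,0]-K[0,2])/K[0,0],(c[i,1]-K[1,2])/K[1,1],1]); X=o+r*(0.0985-o[2])/r[2]
        dots.append((X[0],X[1],s[i,4]))
    return np.array(dots)
E
python3 - <<'E'
from man import *
z=np.load('w1.npz'); P=pickle.load(open('w1.pkl','rb'))
D=fit(z['im'],z['d'],P); print(D.round(4))
S=np.array([[.4936,-.1981],[.5086,-.2992],[.5253,-.4036]])
D=np.array([q for q in D if min(np.hypot(*(S-q[:2]).T))<0.055])
# model: center mx,my, yaw ; station k: y=-105,0,105 ; dot angles relative = slot-50
def res(q):
    mx,my,a,r=q; c,s=np.cos(a),np.sin(a); out=[]
    M=[]
    for y in(-.105,0,.105):
        for k in range(3):
            t=np.radians(120*k-50); X=np.array([r*np.cos(t),y+r*np.sin(t)]); M.append([mx+c*X[0]-s*X[1],my+s*X[0]+c*X[1]])
    M=np.array(M)
    for p in D: 
        dd=p[:2]-M; out.extend(dd[np.argmin((dd**2).sum(1))])
    return np.array(out)
e=least_squares(res,[.51,-.30,np.radians(9),.038],loss='soft_l1',f_scale=.003)
print(e.x,np.degrees(e.x[2]),np.abs(e.fun).max(),res(e.x).reshape(-1,2).round(4))
mx,my,a,r=e.x
for y in(-.105,0,.105): print(mx-np.sin(a)*y,my+np.cos(a)*y)
E
```

```text
[[ 0.5023 -0.1589 28.    ]
 [ 0.5233 -0.2221 25.    ]
 [ 0.4583 -0.209  22.    ]
 [ 0.5177 -0.2625 22.    ]
 [ 0.5388 -0.3262 21.    ]
 [ 0.4734 -0.3127 19.    ]
 [ 0.5328 -0.3662 18.    ]
 [ 0.5539 -0.4298 19.    ]
 [ 0.4888 -0.4161 17.    ]]
[ 0.50993608 -0.30038591  0.14629786  0.03851949] 8.382250174033103 0.00032526104108093756 [[-0.0001 -0.0001]
 [-0.0001  0.    ]
 [ 0.0002 -0.0003]
 [ 0.      0.0002]
 [ 0.0001 -0.0003]
 [ 0.     -0.0002]
 [-0.0002  0.0003]
 [-0.0001  0.0001]
 [ 0.0001  0.0003]]
0.5252426184718197 -0.4042642496367565
0.5099360805110056 -0.300385907834174
0.4946295425501914 -0.19650756603159153
```

```bash
python3 - <<'E'
from h import *
plan([(0.42,0.0,0.34,100),(0.358,0.275,0.20,100.3),(0.358,0.275,0.091,100.3)])
E
```

```text
from [ 0.36   -0.2808  0.36  ] 59.9 t 3.05
end [0.3576 0.275  0.091 ] 99.9
45 -15 3 -7; 47 -9 4 -6; 48 -4 3 -7; 48 1 3 -7; 47 8 4 -6; 46 12 3 -7; 40 -2 20 0; 41 -2 20 0; 40 -2 20 0; 40 -2 20 0
40 -2 20 0; 41 -2 20 0; 40 -2 20 0; 0 0 36 0; 0 0 37 0; 0 0 36 0; 0 0 0 0; 0 0 0 0; 0 0 0 0; 0 0 0 0
```

Request:
apply_moves(commands="45 -15 3 -7; 47 -9 4 -6; 48 -4 3 -7; 48 1 3 -7; 47 8 4 -6; 46 12 3 -7; 40 -2 20 0; 41 -2 20 0; 40 -2 20 0; 40 -2 20 0", fingers=0.3)

```text
clock: 4.3
eef_pos: [0.3837, 0.1583, 0.2597]
orientation: [2.021, 2.405, 0.0]
force: [0.1, -0.6, 0.3]
grip_width: 0.351
```

Request:
apply_moves(commands="40 -2 20 0; 41 -2 20 0; 40 -2 20 0; 0 0 0 0; 0 0 0 0; 0 0 0 0; 0 0 0 0; 0 0 0 0; 0 0 0 0; 0 0 0 0")

```text
clock: 5.55
eef_pos: [0.3572, 0.2755, 0.2004]
orientation: [2.02, 2.406, -0.0]
force: [0.4, 0.5, 0.4]
grip_width: 0.35
```

```bash
python3 - <<'E'
from h import *
print(pose()[:2])
im,d,P=grab('wrist'); save(im,'w2.png')
for n in ['lid_handle']:
    print(n,[(round(l['p'],2),np.round(towld(P,l['xyz']),4)) for l in optics.landmark_of('wrist',n)])
im,d,P=grab('top'); save(im,'t2.png')
E
```

```text
(array([0.35717903, 0.27549291, 0.20035536]), np.float64(99.95353462848324))
lid_handle []
```

View pics/w2.png

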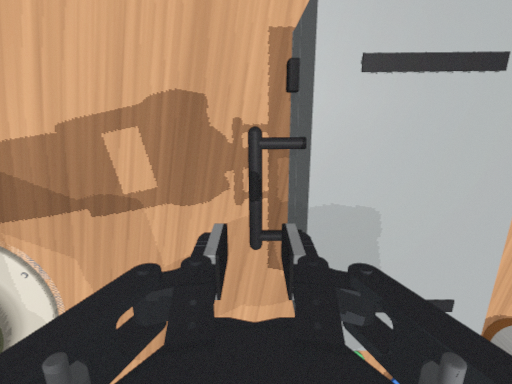

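```bash
python3 - <<'E'
from h import *
im,d,P=grab('wrist')
print(proj(P,[[.358,.275,.108],[.3572,.2755,.2004],[.3572,.2755,.108]]))
# bar pts from px
W=cloud(P,d)
for v in (130,160,190,220,245): print(v,W[v,250:262:3].round(4).tolist())
E
```

```text
[[255.79310379 190.38225593]
 [255.42689104 237.00924205]
 [254.99149422 189.68987378]]
130 [[0.3442, 0.3254, 0.1109], [0.3466, 0.326, 0.1128], [0.349, 0.3263, 0.1112], [0.3514, 0.3268, 0.1123]]
160 [[0.3484, 0.3013, 0.1119], [0.3508, 0.3019, 0.1128], [0.3532, 0.3026, 0.1139], [0.3557, 0.3028, 0.1128]]
190 [[0.3528, 0.2754, 0.1111], [0.3553, 0.2766, 0.1136], [0.3578, 0.2771, 0.1138], [0.3604, 0.2772, 0.1127]]
220 [[0.3576, 0.2479, 0.1111], [0.3601, 0.249, 0.1127], [0.3626, 0.2502, 0.1143], [0.3653, 0.2502, 0.1131]]
245 [[0.3618, 0.223, 0.1098], [0.3643, 0.2249, 0.1126], [0.367, 0.2256, 0.1129], [0.3696, 0.2264, 0.1136]]
```

Request:
apply_moves(commands="0 0 28 0; 0 0 28 0; 0 0 28 0; 0 0 26 0; 0 0 0 0; 0 0 0 0; 0 0 0 0; 0 0 0 0; 0 0 0 0; 0 0 0 0")

```text
clock: 7.0
eef_pos: [0.3572, 0.2756, 0.0904]
orientation: [2.02, 2.406, 0.0]
force: [0.1, -0.1, -0.7]
grip_width: 0.348
```

Request:
apply_moves(commands="0 0 0 0; 0 0 0 0; 0 0 0 0; 0 0 0 0; 0 0 0 0; 0 0 0 0; 0 0 0 0; 0 0 0 0; 0 0 0 0; 0 0 0 0", fingers=1)

```text
clock: 8.25
eef_pos: [0.358, 0.2757, 0.0906]
orientation: [2.02, 2.405, 0.002]
force: [4.9, 0.3, -0.4]
grip_width: 0.119
```

```bash
python3 - <<'E'
from h import *
p,a,o=pose(); print(p,a,o['grip_width'],o['force'])
# arc: handle -> hinge = handle + .2065 along case x, down .048
ax=np.array([np.cos(np.radians(10.3)),np.sin(np.radians(10.3)),0]); z=np.array([0,0,1])
r=0.212; f0=np.arctan2(.048,-.2065)
w=[]
for th in np.arange(.15,1.51,.15):
    f=f0-th; X=p+ax*(r*np.cos(f)+.2065)+z*(r*np.sin(f)-.048); w.append((*X,100.))
plan(w,step=62)
E
```

```text
[0.35798248 0.2756924  0.09056086] 99.95645818730173 0.11925365969659699 [ 4.86957517  0.26332186 -0.38455035]
from [0.358  0.2757 0.0906] 100.0 t 8.25
end [0.5942 0.3182 0.2516] 100.0
0 9 -30 0; 0 14 -29 0; 0 18 -26 0; 0 22 -23 0; 1 25 -20 0; 0 28 -16 0; 0 29 -11 0; 0 31 -7 0; 0 32 -2 0; 0 32 3 0
```

Request:
apply_moves(commands="0 4 -15 0; 0 5 -15 0; 0 7 -15 0; 0 7 -14 0; 0 9 -13 0; 0 9 -13 0; 0 11 -12 0; 0 11 -11 0; 0 12 -10 0; 1 13 -10 0")

```text
clock: 9.5
eef_pos: [0.4403, 0.291, 0.2192]
orientation: [-2.016, -2.403, 0.012]
force: [-11.9, -7.4, 13.6]
grip_width: 0.114
```

Request:
apply_moves(commands="0 14 -8 0; 0 14 -8 0; 0 14 -6 0; 0 15 -5 0; 0 15 -4 0; 0 16 -3 0; 0 16 -1 0; 0 16 -1 0; 0 16 1 0; 0 16 2 0")

```text
clock: 10.75
eef_pos: [0.5929, 0.3191, 0.2517]
orientation: [-2.017, -2.405, -0.0]
force: [-1.1, 5.0, 5.2]
grip_width: 0.113
```

```bash
python3 - <<'E'
from h import *
p,a,o=pose(); print(p,a,o['grip_width'],o['force'])
im,d,P=grab('side'); save(im,'s3.png')
E
```

```text
[0.59286286 0.31905847 0.25171709] 100.03085901279843 0.11265642143362141 [-1.057449    4.9988645   5.23556031]
```

View pics/s3.png

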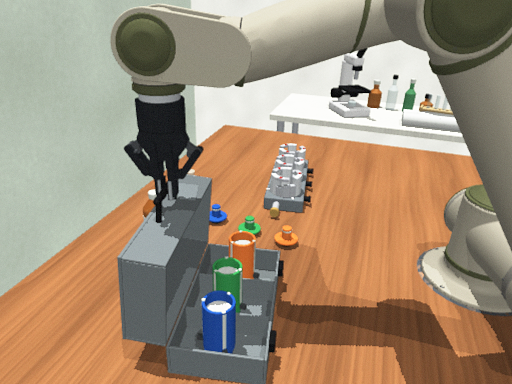

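Request:
apply_moves(commands="0 0 0 0; 0 0 0 0; 0 0 0 0; 0 0 0 0; 0 0 -20 0; 0 0 -25 0; 0 0 -25 0; 0 0 -25 0; 0 0 0 0; 0 0 0 0", fingers=-1)

```text
clock: 12.05
eef_pos: [0.5932, 0.3179, 0.345]
orientation: [-2.02, -2.405, 0.003]
force: [-0.3, 0.6, -0.4]
grip_width: 1.003
```

```bash
python3 - <<'E'
from h import *
plan([(0.47,0.225,0.36,100)])
E
```

```text
from [0.5932 0.3179 0.345 ] 99.9 t 12.05
end [0.4704 0.2253 0.36  ] 99.9
-18 -34 -4 0; -17 -35 -4 0; -18 -34 -3 0; -17 -34 -4 0; 0 0 0 0; 0 0 0 0; 0 0 0 0; 0 0 0 0; 0 0 0 0; 0 0 0 0
```

Request:
apply_moves(commands="-18 -34 -4 0; -17 -35 -4 0; -18 -34 -3 0; -17 -34 -4 0; 0 0 0 0; 0 0 0 0; 0 0 0 0; 0 0 0 0; 0 0 0 0; 0 0 0 0")

```text
clock: 13.3
eef_pos: [0.4707, 0.2255, 0.3612]
orientation: [-2.02, -2.406, 0.0]
force: [-0.4, -0.0, -0.2]
grip_width: 1.001
```

```bash
python3 - <<'E'
from h import *
import pickle
print(pose()[:2])
im,d,P=grab('wrist'); save(im,'w4.png'); np.savez('w4.npz',im=im,d=d); pickle.dump(P,open('w4.pkl','wb'))
for n in ['cup_blue','cup_green','cup_orange']:
    print(n,[(round(l['p'],2),np.round(towld(P,l['xyz']),4)) for l in optics.landmark_of('wrist',n)])
im,d,P=grab('top'); save(im,'t4.png'); np.savez('t4.npz',im=im,d=d); pickle.dump(P,open('t4.pkl','wb'))
im,d,P=grab('side'); save(im,'s4.png')
E
```

```text
(array([0.47067746, 0.22546448, 0.36122212]), np.float64(99.95975587001796))
cup_blue [(0.89, array([0.4656, 0.3927, 0.0023]))]
cup_green [(0.92, array([0.4894, 0.2993, 0.0024])), (0.6, array([0.6433, 0.326 , 0.2539]))]
cup_orange [(0.56, array([0.492 , 0.1993, 0.0057]))]
```

View pics/w4.png

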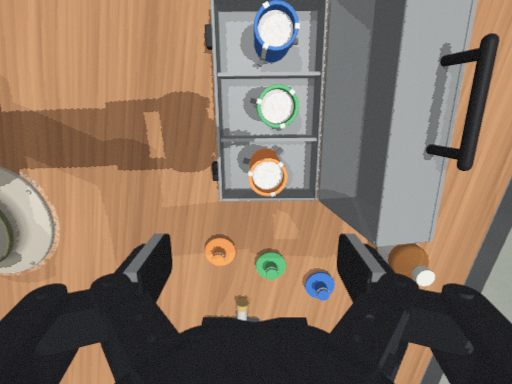

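View pics/s4.png

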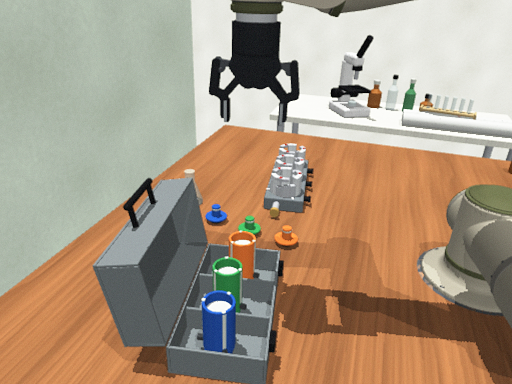

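```bash
python3 - <<'E'
from h import *
z=np.load('w4.npz'); im=z['im'][0:200,210:330]
save(cv2.resize(im,None,fx=3,fy=3,interpolation=cv2.INTER_CUBIC),'w4c.png')
E
```

```text
(no output)
```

View pics/w4c.png

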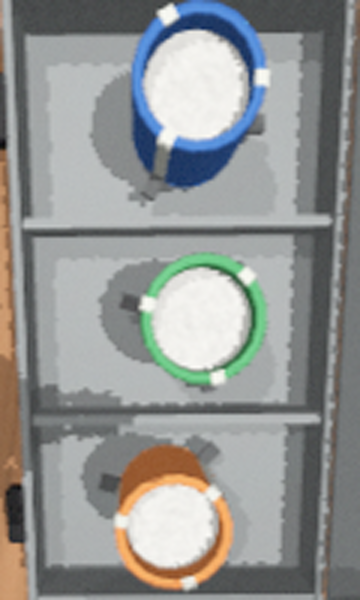

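```bash
cat > cupfit.py <<'E'
from h import *
from scipy.optimize import minimize
from scipy.ndimage import map_coordinates, gaussian_filter
HUE={'blue':112,'green':70,'orange':11}
def fit_rim(im,P,x0,y0,zr,color,rng=12,Rax=None,rings=(23.0,28.0)):
    h=cv2.cvtColor(im,cv2.COLOR_RGB2HSV).astype(float)
    hd=np.abs((h[...,0]-HUE[color]+90)%180-90)
    S=((hd<14)&(h[...,1]>90))*np.clip(h[...,1]/200,0,1)
    S=gaussian_filter(S,0.5)
    rr=np.linspace(rings[0]+.6,rings[1]-.6,6); aa=np.radians(np.arange(0,360,3))
    ri=np.linspace(8,rings[0]-1,6)
    def samp(cx,cy,r,a):
        X=np.stack([cx+r/1000*np.cos(a),cy+r/1000*np.sin(a),np.full_like(a,zr)],-1)
        q=proj(P,X); return map_coordinates(S,[q[...,1],q[...,0]],order=1)
    RR,AA=np.meshgrid(rr,aa); RI,AI=np.meshgrid(ri,aa); RO,AO=np.meshgrid([rings[1]+1,rings[1]+2],aa)
    def sc(cx,cy): return samp(cx,cy,RR,AA).mean()-samp(cx,cy,RI,AI).mean()*1.0-0.3*samp(cx,cy,RO,AO).mean()
    best=max((sc(x0+i/1000,y0+j/1000),i,j) for i in range(-rng,rng+1,2) for j in range(-rng,rng+1,2))
    b=max((sc(x0+(best[1]+i)/1000,y0+(best[2]+j)/1000),best[1]+i,best[2]+j) for i in np.arange(-2,2.1,.25) for j in np.arange(-2,2.1,.25))
    cx,cy=x0+b[1]/1000,y0+b[2]/1000
    prof=1-samp(cx,cy,RR,AA).mean(1)   # whiteness per angle
    prof=np.clip(prof,0,1)
    y=[]
    for t in range(0,120):
        dd=(np.degrees(aa)-t+60)%120-60
        y.append((prof*np.exp(-(dd/7)**2)).sum()-0.0)
    t=int(np.argmax(y)); dd=(np.degrees(aa)-t+60)%120-60; w=np.clip(prof-np.median(prof),0,1)*(abs(dd)<15)
    yaw=t+(w*dd).sum()/w.sum()
    return cx,cy,yaw,b[0],prof
E
python3 - <<'E'
from cupfit import *
import pickle
for f,cl in (('w4','blue'),('w4','green'),('w4','orange'),('t4','blue'),('t4','green'),('t4','orange')):
    z=np.load(f+'.npz'); P=pickle.load(open(f+'.pkl','rb'))
    x0={'blue':(.4656,.3927),'green':(.4894,.2993),'orange':(.492,.1993)}[cl]
    r=fit_rim(z['im'],P,*x0,.120,cl); print(f,cl,np.round(r[:4],4),(r[4]*10).astype(int)[::2])
E
```

```text
w4 blue [0.4674 0.3904 9.6788 0.4679] [3 6 9 9 3 2 2 2 2 2 2 1 1 1 1 1 1 1 1 2 8 9 9 2 2 2 2 2 3 3 3 4 4 3 2 2 2
 2 1 1 5 9 9 4 1 1 1 1 1 1 1 1 1 2 2 3 3 3 4 3]
w4 green [ 0.4869  0.2993 55.073   0.3591] [4 4 4 4 4 4 4 4 9 9 9 4 4 4 4 4 5 5 5 5 5 6 6 5 5 6 6 6 9 9 9 6 5 5 6 5 6
 6 6 6 7 6 6 6 5 5 5 5 6 9 9 8 5 4 5 4 4 4 4 4]
w4 orange [ 0.491   0.207  55.4535  0.4665] [2 2 2 3 4 4 4 9 9 9 6 3 1 1 1 1 1 1 1 1 1 1 1 1 1 1 1 2 5 5 9 9 9 5 4 3 3
 3 2 2 2 2 2 2 2 1 1 1 1 4 3 2 1 1 1 1 2 2 2 2]
t4 blue [0.4696 0.3882    nan 0.0792] [10 10 10 10 10 10 10 10 10 10 10 10 10 10 10 10 10 10 10 10 10 10 10 10
 10 10 10 10 10 10 10  9  9  6  2  0  0  0  0  2  8  9  4  0  0  2  6  9
  9  9 10 10 10 10 10 10 10 10 10 10]
t4 green [0.4899 0.3046    nan 0.0079] [10 10 10 10 10 10 10 10 10 10 10 10 10 10 10 10 10 10 10 10 10 10 10 10
  9  9  9  8  7  9  9 10 10 10 10 10 10 10 10 10 10 10 10 10 10 10 10 10
 10 10 10 10 10 10 10 10 10 10 10 10]
t4 orange [ 0.493   0.202  56.8197  0.554 ] [0 0 0 0 0 0 0 0 1 4 5 2 0 0 0 0 0 0 0 1 1 1 1 1 1 2 1 2 8 9 6 2 0 0 0 0 0
 0 0 0 0 0 0 0 0 0 0 0 1 4 8 6 2 1 1 1 1 1 0 0]cupfit.py:27: RuntimeWarning: invalid value encountered in scalar divide
  yaw=t+(w*dd).sum()/w.sum()
```

```bash
cat >> cupfit.py <<'E'
def fit_ticks(im,P,x0,y0,zr,color,rng=10):
    """joint fit of centre and yaw on white ticks in coloured rim"""
    g=im.astype(float); V=g.max(2); Sat=(V-g.min(2))/np.maximum(V,1)
    h=cv2.cvtColor(im,cv2.COLOR_RGB2HSV).astype(float); hd=np.abs((h[...,0]-HUE[color]+90)%180-90)
    S=gaussian_filter(((hd<14)&(h[...,1]>80)).astype(float),0.5)
    Wt=gaussian_filter(((Sat<0.3)&(V>150)).astype(float),0.5)
    rr=np.array([24,25,26,27.]); rin=np.array([18,20,21.5])
    tk=np.radians(np.array([0,120,240])[:,None]+np.array([-5,0,5])[None]).ravel()
    rg=np.radians((np.array([0,120,240])[:,None]+np.array([-45,-30,-17,17,30,45,60])[None]).ravel())
    def s(I,cx,cy,r,a,yaw):
        A,Rr=np.meshgrid(a+yaw,r); X=np.stack([cx+Rr/1000*np.cos(A),cy+Rr/1000*np.sin(A),np.full_like(A,zr)],-1)
        q=proj(P,X); return map_coordinates(I,[q[...,1],q[...,0]],order=1).mean()
    def sc(v):
        cx,cy,yw=v[0],v[1],np.radians(v[2])
        return 2*s(Wt,cx,cy,rr,tk,yw)-s(S,cx,cy,rr,tk,yw)+2*s(S,cx,cy,rr,rg,yw)-s(Wt,cx,cy,rr,rg,yw)
    best=(-9,)
    for i in range(-rng,rng+1,2):
        for j in range(-rng,rng+1,2):
            for t in range(0,120,4):
                q=sc((x0+i/1000,y0+j/1000,t))
                if q>best[0]: best=(q,(x0+i/1000,y0+j/1000,t))
    b=best[1]
    for st in (1,.5,.25):
        imp=True
        while imp:
            imp=False
            for d in ((st/1000,0,0),(-st/1000,0,0),(0,st/1000,0),(0,-st/1000,0),(0,0,2*st),(0,0,-2*st)):
                n=tuple(np.add(b,d)); q=sc(n)
                if q>best[0]+1e-6: best=(q,n); b=n; imp=True
    return best
E
python3 - <<'E'
from cupfit import *
import pickle
z=np.load('w4.npz'); P=pickle.load(open('w4.pkl','rb'))
for cl,x0 in {'blue':(.4656,.3927),'green':(.4894,.2993),'orange':(.492,.202)}.items():
    print(cl,fit_ticks(z['im'],P,*x0,.120,cl))
E
```

```text
blue (np.float64(3.821592217918911), (np.float64(0.4676), np.float64(0.39195), np.float64(9.5)))
green (np.float64(3.621448860794669), (np.float64(0.48765000000000003), np.float64(0.2998), np.float64(55.0)))
orange (np.float64(3.614693210247777), (np.float64(0.493), np.float64(0.203), np.float64(57.5)))
```

```bash
python3 - <<'E'
from h import *
print(np.degrees(arm.get_obs()['qpos']).round(1))
plan([(0.493,0.203,0.19,100),(0.493,0.203,0.066,100)],step=40)
E
```

```text
[ 12.6  15.5  62.6   0.  101.9   2.6]
from [0.4706 0.2254 0.3614] 100.0 t 13.6
end [0.4928 0.2029 0.0664] 100.0
-5 4 34 0; -5 3 35 0; -6 4 34 0; -5 4 34 0; -5 3 34 0; 0 0 31 0; 0 0 31 0; 0 0 31 0; 0 0 31 0; 0 0 0 0
```

Request:
apply_moves(commands="-5 4 34 0; -5 3 35 0; -6 4 34 0; -5 4 34 0; -5 3 34 0; 0 0 31 0; 0 0 31 0; 0 0 31 0; 0 0 31 0; 0 0 0 0", fingers=-1)

```text
clock: 14.85
eef_pos: [0.4919, 0.2027, 0.0649]
orientation: [-2.019, -2.404, 0.005]
force: [-0.3, 0.2, 0.8]
grip_width: 1.0
```

Request:
apply_moves(commands="0 0 0 0; 0 0 0 0; 0 0 0 0; 0 0 0 0; 0 0 0 0; 0 0 0 0; 0 0 -5 0; 0 0 -15 0; 0 0 -20 0; 0 0 0 0", fingers=1)

```text
clock: 16.1
eef_pos: [0.4936, 0.2031, 0.1082]
orientation: [2.019, 2.404, 0.005]
force: [0.0, 0.7, -0.9]
grip_width: 0.645
```

```bash
python3 - <<'E'
from h import *
p,a,o=pose(); print(p,a,o['force'],o['grip_width'])
im,d,P=grab('wrist'); save(im,'w5.png')
im,d,P=grab('side'); save(im,'s5.png')
E
```

```text
[0.49360728 0.20307677 0.10820145] 99.95926523072755 [ 0.02920277  0.71669138 -0.87695724] 0.6453008772551314
```

View pics/w5.png

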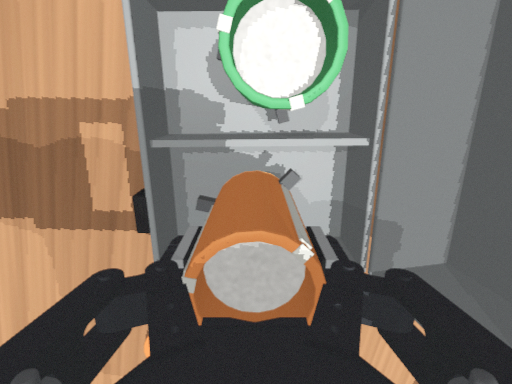

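View pics/s5.png

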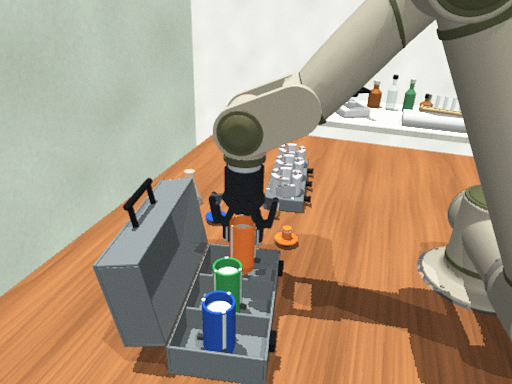

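```bash
python3 - <<'E'
from h import *
im,d,P=grab('wrist'); save(im,'w6.png'); np.savez('w6.npz',im=im)
import pickle; pickle.dump(P,open('w6.pkl','wb'))
p,a,o=pose(); print(p)
save(cv2.resize(im[130:330,150:360],None,fx=3,fy=3,interpolation=cv2.INTER_CUBIC),'w6c.png')
c=np.array([.4935,.2031]); 
for k in range(3):
    t=np.radians(57.5+120*k)
    for r in(.028,.039): print(k,r,proj(P,[c[0]+r*np.cos(t),c[1]+r*np.sin(t),.0813]).round(1), end=' ')
    print('tick',proj(P,[c[0]+.0255*np.cos(t),c[1]+.0255*np.sin(t),.1633]).round(1))
E
```

```text
[0.49246643 0.20279142 0.10597158]
0 0.028 [287.1 188.5] 0 0.039 [299.7 175.8] tick [309.1 260.9]
1 0.028 [213.7 210.5] 1 0.039 [196.6 206.9] tick [188.5 294.1]
2 0.028 [269.1 256.4] 2 0.039 [273.8 270.2] tick [278.2 360.3]
```

View pics/w6c.png

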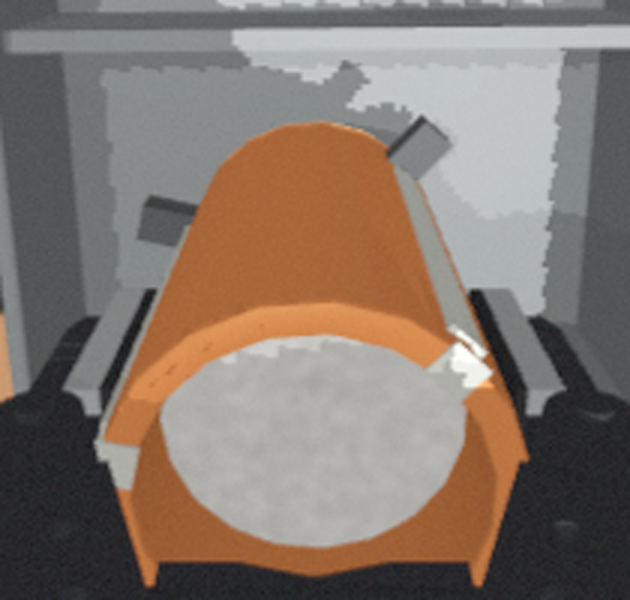

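```bash
python3 - <<'E'
from h import *
import pickle
P=pickle.load(open('w6.pkl','rb'))
for c in ([.4935,.2031],[.4945,.2031],[.4925,.2031],[.4935,.2051],[.4935,.2011]):
  for zb in (.0446,):
    print(c,zb)
    for k in range(2):
        t=np.radians(57.5+120*k); u=np.array([-np.sin(t),np.cos(t)])*.004
        e=[c[0]+.039*np.cos(t),c[1]+.039*np.sin(t)]
        print(k,[proj(P,[e[0]+s*u[0],e[1]+s*u[1],zb+.033]).round(1).tolist() for s in(-1,1)],'tick',[proj(P,[c[0]+r*np.cos(t),c[1]+r*np.sin(t),zb+.115]).round(1).tolist() for r in (.023,.028)])
E
```

```text
[0.4935, 0.2031] 0.0446
0 [[303.2, 178.5], [294.2, 170.1]] tick [[302.1, 260.0], [312.2, 250.7]]
1 [[198.7, 199.2], [196.7, 210.6]] tick [[197.5, 288.9], [184.1, 286.3]]
[0.4945, 0.2031] 0.0446
0 [[304.8, 178.8], [295.8, 170.4]] tick [[304.9, 260.4], [315.0, 251.1]]
1 [[200.3, 199.5], [198.3, 210.9]] tick [[200.2, 289.3], [186.8, 286.7]]
[0.4925, 0.2031] 0.0446
0 [[301.7, 178.3], [292.6, 169.9]] tick [[299.4, 259.5], [309.5, 250.2]]
1 [[197.2, 199.0], [195.2, 210.4]] tick [[194.8, 288.5], [181.4, 285.9]]
[0.4935, 0.2051] 0.0446
0 [[304.0, 175.5], [294.9, 167.0]] tick [[303.4, 255.0], [313.5, 245.7]]
1 [[199.1, 196.3], [197.1, 207.8]] tick [[198.2, 284.2], [184.6, 281.7]]
[0.4935, 0.2011] 0.0446
0 [[302.5, 181.6], [293.5, 173.2]] tick [[300.9, 264.9], [310.9, 255.7]]
1 [[198.4, 202.1], [196.4, 213.5]] tick [[196.9, 293.4], [183.5, 290.9]]
```

```bash
python3 - <<'E'
from h import *
plan([(.4925,.203,.18,100),(.495,-.0,.235,75),(.5245,-.4050,.235,50),(.5245,-.4050,.165,50)],step=50)
E
```

```text
from [0.4925 0.2028 0.106 ] 100.0 t 16.25
end [ 0.5243 -0.4047  0.165 ] 50.0
0 0 -37 0; 0 0 -37 0; -40 -7 -11 5; -40 -3 -11 5; -41 1 -11 5; -40 4 -11 5; -40 8 -11 5; -43 15 0 3; -41 17 0 3; -41 19 0 2
-40 21 0 3; -39 22 0 3; -38 25 0 3; -37 27 0 2; -35 28 0 3; -34 29 0 3; 0 0 35 0; 0 0 35 0; 0 0 0 0; 0 0 0 0
```

Request:
apply_moves(commands="0 0 -37 0; 0 0 -37 0; -40 -7 -11 5; -40 -3 -11 5; -41 1 -11 5; -40 4 -11 5; -40 8 -11 5; -43 15 0 3; -41 17 0 3; -41 19 0 2")

```text
clock: 17.5
eef_pos: [0.5051, -0.136, 0.2346]
orientation: [-2.621, -1.73, 0.001]
force: [1.4, -0.5, -0.8]
grip_width: 0.641
```

Request:
apply_moves(commands="-40 21 0 3; -39 22 0 3; -38 25 0 3; -37 27 0 2; -35 28 0 3; -34 29 0 3; 0 0 35 0; 0 0 35 0; 0 0 0 0; 0 0 0 0")

```text
clock: 18.75
eef_pos: [0.5251, -0.4049, 0.1666]
orientation: [2.846, 1.326, 0.001]
force: [0.3, -0.3, -0.8]
grip_width: 0.646
```

```bash
python3 - <<'E'
from h import *
import pickle
p,a,o=pose(); print(p,a,o['force'],o['grip_width'])
im,d,P=grab('wrist'); save(im,'w7.png');
zb=p[2]-.0614; c=np.array([.5252,-.4043]); 
J=im.copy()
for k in range(3):
    t=np.radians(8.4+120*k)
    for r,z,col in((.039,zb+.033,(255,0,255)),(.0255,zb+.115,(0,255,0)),(.0385,.098,(255,255,0))):
        q=proj(P,[c[0]+r*np.cos(t),c[1]+r*np.sin(t),z]); 
        if abs(q).max()<2000: cv2.circle(J,tuple(int(v) for v in q),2,col,-1)
    t-=np.radians(50); q=proj(P,[c[0]+.0385*np.cos(t),c[1]+.0385*np.sin(t),.098]); cv2.circle(J,tuple(int(v) for v in q),2,(0,255,255),-1)
save(cv2.resize(J[60:380,100:420],None,fx=1.8,fy=1.8),'w7c.png')
E
```

```text
[ 0.52506127 -0.40493503  0.16655679] 49.96404023374912 [ 0.33675235 -0.32647748 -0.8466059 ] 0.6455984774159638
```

View pics/w7c.png

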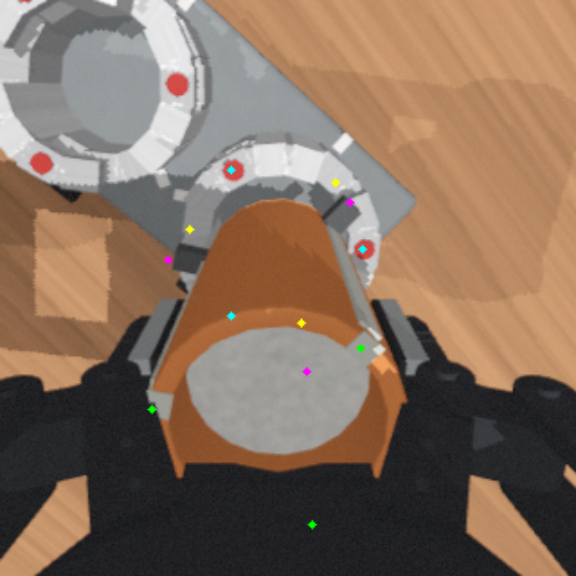

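Request:
apply_moves(commands="0 0 8 0; 0 0 8 0; 0 0 8 0; 0 0 8 0; 0 0 8 0; 0 0 6 0; 0 0 4 0; 0 0 3 0; 0 0 0 0; 0 0 0 0")

```text
clock: 20.05
eef_pos: [0.5246, -0.4047, 0.114]
orientation: [2.847, 1.326, 0.0]
force: [-2.4, 2.8, 8.3]
grip_width: 0.643
```

```bash
python3 - <<'E'
from h import *
p,a,o=pose(); print(p,a,o['force'],o['ft_torque'],o['grip_width'])
im,d,P=grab('wrist'); save(im[0:384,60:450],'w8.png');
im,d,P=grab('side'); save(im[100:300,200:400],'s8.png');
E
```

```text
[ 0.52462119 -0.40466525  0.11399093] 49.95594817866524 [-2.43461343  2.83717474  8.30912622] [ 0.59657387  0.70163601 -0.02016551] 0.6429255828378909
```

View pics/w8.png

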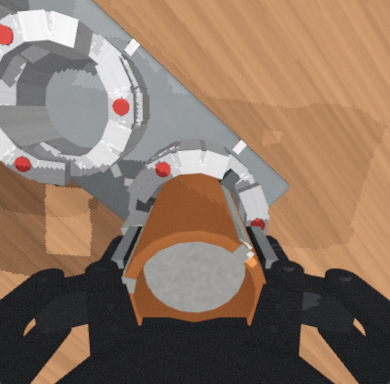

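Request:
apply_moves(commands="0 0 -2 0; 0 0 0 7; 0 0 0 7; 0 0 0 7; 0 0 0 7; 0 0 0 7; 0 0 0 7; 0 0 0 8; 0 0 0 0; 0 0 0 0")

```text
clock: 21.4
eef_pos: [0.5247, -0.4047, 0.1143]
orientation: [-3.142, -0.003, -0.0]
force: [0.7, -0.3, -0.8]
grip_width: 0.645
```

```bash
python3 - <<'E'
from h import *
p,a,o=pose(); print(p,a,o['force'],o['ft_torque'],o['grip_width'])
im,d,P=grab('wrist'); save(im[0:384,60:450],'w9.png');
E
```

```text
[ 0.52465052 -0.40466779  0.11426088] 0.10244541522884953 [ 0.70678293 -0.32436797 -0.83052918] [ 0.04501988  0.00995494 -0.02951621] 0.6446067680744278
```

View pics/w9.png

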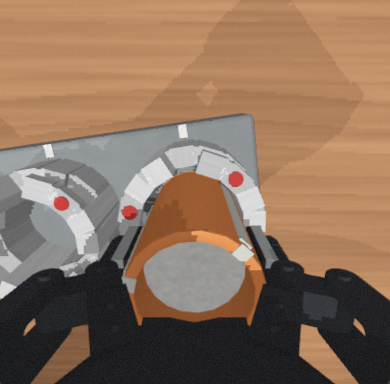

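Request:
apply_moves(commands="0 0 2 0; 0 0 2 0; 0 0 2 0; 0 0 2 0; 0 0 1 0; 0 0 0 0; 0 0 0 0; 0 0 0 0; 0 0 0 0; 0 0 0 0")

```text
clock: 22.7
eef_pos: [0.5247, -0.4046, 0.1079]
orientation: [3.14, -0.001, 0.002]
force: [-4.6, 3.6, 14.8]
grip_width: 0.644
```

```bash
python3 - <<'E'
from h import *
p,a,o=pose(); print(p,a,o['force'],o['ft_torque'],o['grip_width'])
E
```

```text
[ 0.52471879 -0.40463558  0.10789218] -0.03240395673038669 [-4.56111925  3.56531607 14.78836571] [ 1.0081326   0.74565597 -0.00212214] 0.6435178935261212
```

Request:
apply_moves(commands="0 0 0 0; 0 0 0 0; 0 0 0 0; 0 0 0 0; 0 0 0 0; 0 0 -30 0; 0 0 -40 0; 0 0 -40 0; 0 0 -40 0; 0 0 0 0", fingers=-1)

```text
clock: 23.95
eef_pos: [0.5253, -0.4052, 0.2589]
orientation: [3.137, -0.001, 0.007]
force: [-0.8, -0.2, 0.1]
grip_width: 0.999
```

```bash
python3 - <<'E'
from cupfit import *
p,a,o=pose(); print(p,a,o['force'],o['ft_torque'],o['grip_width'])
im,d,P=grab('wrist'); save(im,'w10.png')
for n in ['cup_orange']:
    print(n,[(round(l['p'],2),np.round(towld(P,l['xyz']),4)) for l in optics.landmark_of('wrist',n)])
print(fit_ticks(im,P,.5252,-.4043,.160,'orange'))
plan([(.45,-0.1,.27,60),(.4876,.25,.22,100),(.4876,.2998,.066,100)],step=55)
E
```

```text
[ 0.52525094 -0.40524723  0.2589293 ] -0.041607960478027096 [-0.78289835 -0.19939048  0.12842817] [ 0.01122399 -0.01638097 -0.0293264 ] 0.9990180415111382
cup_orange [(0.6, array([ 0.5224, -0.4083,  0.0428]))]
(np.float64(3.2011895670994175), (np.float64(0.52545), np.float64(-0.40604999999999997), np.float64(77.5)))
from [ 0.5245 -0.4045  0.2548] -0.0 t 24.05
end [0.4876 0.2999 0.0658] 100.0
-12 -51 -3 -10; -4 -52 -2 -10; 6 -52 -3 -10; 14 -50 -2 -10; 23 -47 -3 -10; 31 -42 -2 -10; 46 -20 7 -6; 48 -16 7 -5; 49 -11 7 -6; 50 -6 7 -6
50 -1 8 -6; 50 5 7 -5; 50 8 7 -6; 16 3 51 0; 17 3 52 0; 16 3 51 0; 0 0 0 0; 0 0 0 0; 0 0 0 0; 0 0 0 0
```

View pics/w10.png

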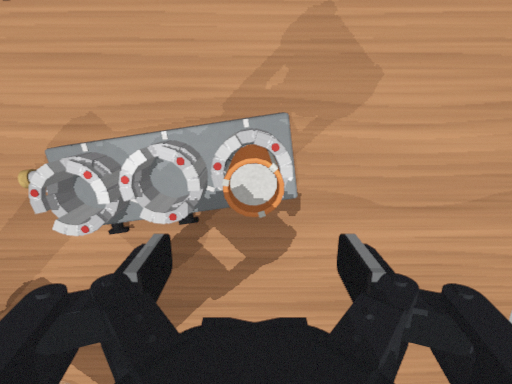

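```bash
python3 - <<'E'
from h import *
plan([(.45,-0.1,.27,60),(.4876,.2998,.18,100),(.4876,.2998,.066,100)],step=55)
E
```

```text
from [ 0.5245 -0.4045  0.2548] -0.0 t 24.05
end [0.4876 0.3002 0.0658] 100.0
-12 -51 -3 -10; -4 -52 -2 -10; 6 -52 -3 -10; 14 -50 -2 -10; 23 -47 -3 -10; 31 -42 -2 -10; 46 -21 11 -5; 47 -17 11 -5; 48 -13 12 -5; 50 -8 11 -5
50 -4 11 -5; 50 0 11 -5; 50 5 12 -5; 50 9 11 -5; 0 0 38 0; 0 0 38 0; 0 0 38 0; 0 0 0 0; 0 0 0 0; 0 0 0 0
```

Request:
apply_moves(commands="-12 -51 -3 -10; -4 -52 -2 -10; 6 -52 -3 -10; 14 -50 -2 -10; 23 -47 -3 -10; 31 -42 -2 -10; 46 -21 11 -5; 47 -17 11 -5; 48 -13 12 -5; 50 -8 11 -5")

```text
clock: 25.3
eef_pos: [0.4682, 0.1013, 0.2237]
orientation: [-2.403, -2.021, 0.003]
force: [0.2, 0.1, 0.2]
grip_width: 0.998
```

Request:
apply_moves(commands="50 -4 11 -5; 50 0 11 -5; 50 5 12 -5; 50 9 11 -5; 0 0 0 0; 0 0 0 0; 0 0 38 0; 0 0 38 0; 0 0 38 0; 0 0 0 0")

```text
clock: 26.55
eef_pos: [0.4867, 0.2983, 0.0646]
orientation: [-2.021, -2.402, 0.007]
force: [-0.1, 0.5, 0.5]
grip_width: 1.003
```

Request:
apply_moves(commands="0 0 0 0; 0 0 0 0; 0 0 0 0; 0 0 0 0; 0 0 0 0; 0 0 0 0; 0 0 -10 0; 0 0 -25 0; 0 0 -25 0; 0 0 0 0", fingers=1)

```text
clock: 27.8
eef_pos: [0.4886, 0.3004, 0.1287]
orientation: [2.019, 2.404, 0.007]
force: [0.5, 0.2, -1.7]
grip_width: 0.642
```

```bash
cat > chk.py <<'E'
from h import *
def inhand(c,yaw,name,off=.0614):
    p,a,o=pose(); print(p,a,o['force'],o['grip_width'])
    im,d,P=grab('wrist'); p,a,o=pose(); zb=p[2]-off; J=im.copy()
    for k in range(3):
        t=np.radians(yaw+120*k); u=np.array([-np.sin(t),np.cos(t)])*.004
        e=[c[0]+.039*np.cos(t),c[1]+.039*np.sin(t)]
        for s in(-1,1):
            q=proj(P,[e[0]+s*u[0],e[1]+s*u[1],zb+.033]); J=cv2.circle(J,tuple(int(round(v)) for v in q),1,(255,0,255),-1)
    save(cv2.resize(J[80:380,110:410],None,fx=2,fy=2,interpolation=cv2.INTER_CUBIC),name)
E
python3 - <<'E'
from chk import *
inhand((.4876,.2998),55,'w11.png')
E
```

```text
[0.48860812 0.30039001 0.1287056 ] 99.9553182892514 [ 0.45727128  0.21745711 -1.70131259] 0.6419439542165771
```

View pics/w11.png

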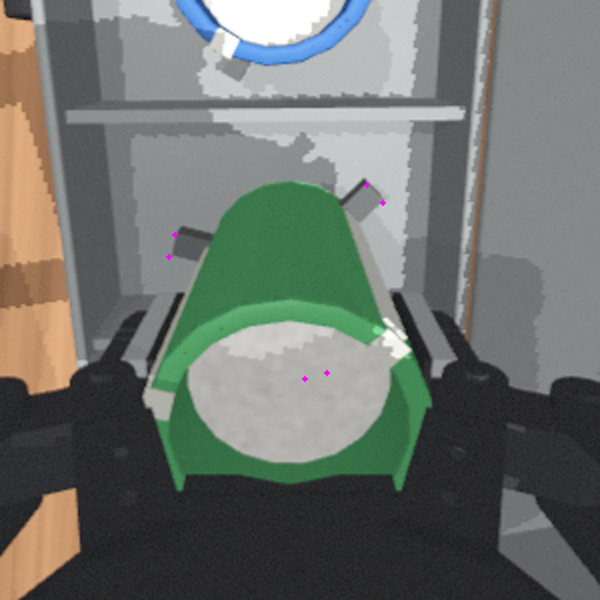

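```bash
python3 - <<'E'
from h import *
plan([(.488,.30,.2,100),(.495,0.05,.235,77),(.510,-.300,.235,53.4),(.510,-.300,.165,53.4)],step=50)
E
```

```text
from [0.4879 0.3001 0.1271] 100.0 t 27.85
end [ 0.5101 -0.3005  0.1651] 53.0
0 0 -36 0; 0 0 -37 0; -41 -6 -6 4; -42 -3 -6 4; -42 0 -5 3; -41 1 -6 4; -42 5 -6 4; -41 8 -6 4; -48 13 0 3; -48 16 0 4
-46 19 0 3; -45 22 0 3; -44 24 0 4; -42 27 0 3; -41 29 0 4; 0 0 35 0; 0 0 35 0; 0 0 0 0; 0 0 0 0; 0 0 0 0
```

Request:
apply_moves(commands="0 0 -36 0; 0 0 -37 0; -41 -6 -6 4; -42 -3 -6 4; -42 0 -5 3; -41 1 -6 4; -42 5 -6 4; -41 8 -6 4; -48 13 0 3; -48 16 0 4")

```text
clock: 29.1
eef_pos: [0.4982, -0.0521, 0.2334]
orientation: [-2.575, -1.798, 0.001]
force: [1.3, 0.6, -1.3]
grip_width: 0.645
```

Request:
apply_moves(commands="-46 19 0 3; -45 22 0 3; -44 24 0 4; -42 27 0 3; -41 29 0 4; 0 0 35 0; 0 0 35 0; 0 0 0 0; 0 0 0 0; 0 0 0 0")

```text
clock: 30.35
eef_pos: [0.5104, -0.3009, 0.1658]
orientation: [2.81, 1.4, 0.002]
force: [-0.0, 0.2, -1.9]
grip_width: 0.646
```

```bash
python3 - <<'E'
from chk import *
inhand((.5099,-.3004),8.4,'w12.png')
E
```

```text
[ 0.51042832 -0.30086151  0.16579383] 52.96724346579601 [-0.01993038  0.16448707 -1.86673081] 0.6459225726286879
```

View pics/w12.png

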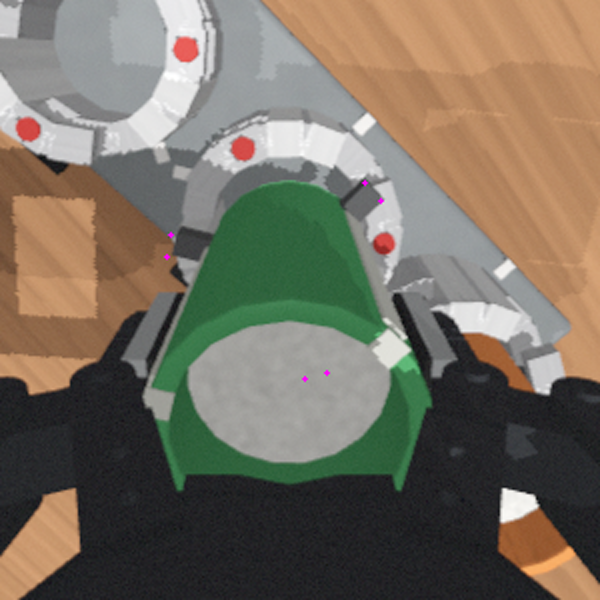

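Request:
apply_moves(commands="0 0 8 0; 0 0 8 0; 0 0 8 0; 0 0 8 0; 0 0 8 0; 0 0 6 0; 0 0 4 0; 0 0 2 0; 0 0 0 0; 0 0 0 0")

```text
clock: 31.65
eef_pos: [0.5099, -0.3006, 0.1144]
orientation: [2.811, 1.4, 0.001]
force: [-5.9, 2.2, 13.7]
grip_width: 0.644
```

Request:
apply_moves(commands="0 0 -3 0; 0 0 0 7; 0 0 0 7; 0 0 0 7; 0 0 0 7; 0 0 0 7; 0 0 0 7; 0 0 0 8; 0 0 0 0; 0 0 0 0")

```text
clock: 32.9
eef_pos: [0.5099, -0.3006, 0.1153]
orientation: [-3.14, -0.085, -0.0]
force: [1.4, 0.4, -1.8]
grip_width: 0.648
```

Request:
apply_moves(commands="0 0 3 0; 0 0 2 0; 0 0 2 0; 0 0 2 0; 0 0 1 0; 0 0 0 0; 0 0 0 0; 0 0 0 0; 0 0 0 0; 0 0 0 0")

```text
clock: 34.15
eef_pos: [0.51, -0.3006, 0.1083]
orientation: [3.139, 0.081, 0.003]
force: [-6.1, 5.3, 22.4]
grip_width: 0.643
```

Request:
apply_moves(commands="0 0 0 0; 0 0 0 0; 0 0 0 0; 0 0 0 0; 0 0 0 0; 0 0 -30 0; 0 0 -40 0; 0 0 -40 0; 0 0 -40 0; 0 0 0 0", fingers=-1)

```text
clock: 35.4
eef_pos: [0.5106, -0.3012, 0.2585]
orientation: [3.136, 0.081, 0.007]
force: [0.2, 0.8, -0.5]
grip_width: 1.002
```

```bash
python3 - <<'E'
from cupfit import *
im,d,P=grab('wrist'); save(im,'w13.png')
print(fit_ticks(im,P,.5099,-.3004,.160,'green'))
plan([(.44,0.0,.26,60),(.4676,.3920,.18,100),(.4676,.3920,.066,100)],step=55)
E
```

```text
(np.float64(3.150281192803038), (np.float64(0.51115), np.float64(-0.30165000000000003), np.float64(78.0)))
from [ 0.5101 -0.3007  0.2562] 3.0 t 35.45
end [0.4675 0.3923 0.0662] 100.0
-9 -51 -1 -10; 0 -51 0 -9; 8 -51 -1 -10; 16 -49 -1 -9; 24 -45 0 -10; 32 -41 -1 -9; 44 -22 10 -5; 46 -17 10 -5; 47 -14 10 -5; 48 -9 10 -5
49 -5 10 -5; 49 -1 10 -5; 49 3 10 -5; 49 8 10 -5; 0 0 38 0; 0 0 38 0; 0 0 38 0; 0 0 0 0; 0 0 0 0; 0 0 0 0
```

Request:
apply_moves(commands="-9 -51 -1 -10; 0 -51 0 -9; 8 -51 -1 -10; 16 -49 -1 -9; 24 -45 0 -10; 32 -41 -1 -9; 44 -22 10 -5; 46 -17 10 -5; 47 -14 10 -5; 48 -9 10 -5")

```text
clock: 36.7
eef_pos: [0.4529, 0.1975, 0.2178]
orientation: [-2.404, -2.021, 0.003]
force: [0.9, -0.9, 0.6]
grip_width: 0.997
```

Request:
apply_moves(commands="49 -5 10 -5; 49 -1 10 -5; 49 3 10 -5; 49 8 10 -5; 0 0 0 0; 0 0 0 0; 0 0 38 0; 0 0 38 0; 0 0 38 0; 0 0 0 0")

```text
clock: 37.95
eef_pos: [0.4664, 0.3906, 0.0634]
orientation: [-2.022, -2.402, 0.008]
force: [0.3, -0.1, 0.1]
grip_width: 0.999
```

Request:
apply_moves(commands="0 0 0 0; 0 0 0 0; 0 0 0 0; 0 0 0 0; 0 0 0 0; 0 0 0 0; 0 0 -10 0; 0 0 -25 0; 0 0 -25 0; 0 0 0 0", fingers=1)

```text
clock: 39.2
eef_pos: [0.4681, 0.3929, 0.1277]
orientation: [2.019, 2.405, 0.007]
force: [0.9, -0.2, -1.9]
grip_width: 0.639
```

```bash
python3 - <<'E'
from chk import *
inhand((.4676,.3920),9.5,'w14.png')
plan([(.4675,.3923,.2,100),(.480,0.1,.235,99),(.4946,-.1965,.235,99),(.4946,-.1965,.165,99)],step=50)
E
```

```text
[0.46806884 0.39292015 0.12767515] 99.9566460366755 [ 0.87327645 -0.24105093 -1.85188357] 0.6388005407390459
from [0.4674 0.3925 0.126 ] 100.0 t 39.25
end [ 0.4949 -0.1968  0.165 ] 99.0
0 0 -37 0; 0 0 -37 0; -48 -6 -6 0; -49 -7 -6 0; -48 -6 -5 0; -49 -6 -6 1; -48 -6 -6 0; -49 -5 -6 0; -49 -5 0 0; -49 -6 0 0
-49 -5 0 0; -49 -5 0 0; -50 -6 0 0; -49 -5 0 0; 0 0 35 0; 0 0 35 0; 0 0 0 0; 0 0 0 0; 0 0 0 0; 0 0 0 0
```

View pics/w14.png

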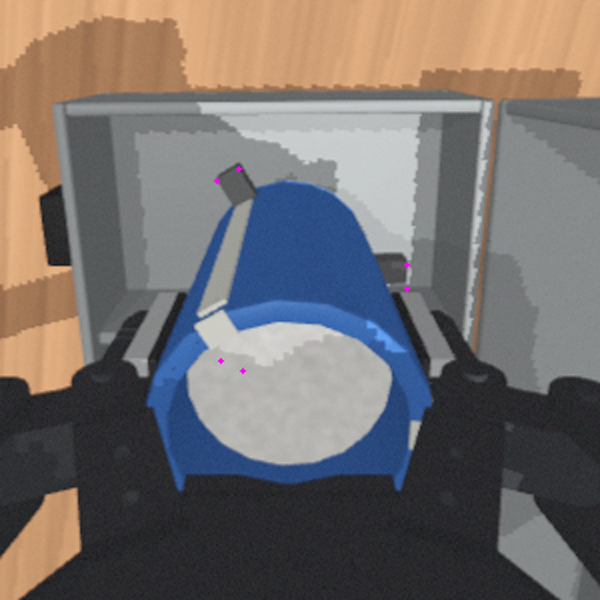

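Request:
apply_moves(commands="0 0 -37 0; 0 0 -37 0; -48 -6 -6 0; -49 -7 -6 0; -48 -6 -5 0; -49 -6 -6 1; -48 -6 -6 0; -49 -5 -6 0; -49 -5 0 0; -49 -6 0 0")

```text
clock: 40.5
eef_pos: [0.4844, -0.0005, 0.2333]
orientation: [-2.04, -2.387, 0.001]
force: [0.2, 0.2, -1.5]
grip_width: 0.641
```

Request:
apply_moves(commands="-49 -5 0 0; -49 -5 0 0; -50 -6 0 0; -49 -5 0 1; 0 0 35 0; 0 0 35 0; 0 0 0 0; 0 0 0 0; 0 0 0 0; 0 0 0 0")

```text
clock: 41.75
eef_pos: [0.4951, -0.197, 0.1652]
orientation: [2.061, 2.369, 0.0]
force: [0.4, -0.5, -1.1]
grip_width: 0.641
```

```bash
python3 - <<'E'
from chk import *
inhand((.4946,-.1965),8.4,'w15.png')
E
```

```text
[ 0.49505407 -0.19695479  0.16521168] 97.96369540395723 [ 0.38050673 -0.46514314 -1.13466394] 0.6414715379930453
```

View pics/w15.png

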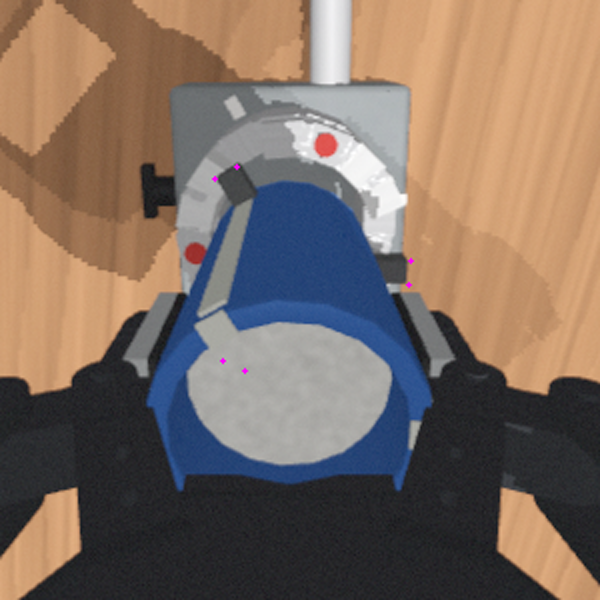

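Request:
apply_moves(commands="0 0 8 0; 0 0 8 0; 0 0 8 0; 0 0 8 0; 0 0 8 0; 0 0 6 0; 0 0 4 0; 0 0 2 0; 0 0 0 0; 0 0 0 0")

```text
clock: 43.05
eef_pos: [0.4948, -0.197, 0.1136]
orientation: [2.061, 2.369, -0.0]
force: [-4.4, 2.0, 9.4]
grip_width: 0.638
```

Request:
apply_moves(commands="0 0 -2 0; 0 0 0 7; 0 0 0 7; 0 0 0 7; 0 0 0 7; 0 0 0 7; 0 0 0 7; 0 0 0 8; 0 0 0 0; 0 0 0 0")

```text
clock: 44.3
eef_pos: [0.4948, -0.1969, 0.1143]
orientation: [-2.869, -1.28, -0.0]
force: [-0.3, -0.1, -1.3]
grip_width: 0.639
```

Request:
apply_moves(commands="0 0 2 0; 0 0 2 0; 0 0 2 0; 0 0 2 0; 0 0 1 0; 0 0 0 0; 0 0 0 0; 0 0 0 0; 0 0 0 0; 0 0 0 0")

```text
clock: 45.55
eef_pos: [0.4948, -0.1969, 0.1075]
orientation: [2.869, 1.277, 0.001]
force: [-6.5, 3.2, 20.8]
grip_width: 0.642
```

Request:
apply_moves(commands="0 0 0 0; 0 0 0 0; 0 0 0 0; 0 0 0 0; 0 0 0 0; 0 0 -30 0; 0 0 -40 0; 0 0 -40 0; 0 0 -40 0; 0 0 0 0", fingers=-1)

```text
clock: 46.8
eef_pos: [0.4956, -0.1974, 0.2582]
orientation: [2.866, 1.275, 0.005]
force: [-0.2, -0.1, 0.3]
grip_width: 0.997
```

```bash
python3 - <<'E'
from cupfit import *
im,d,P=grab('wrist'); save(im,'w16.png')
print(fit_ticks(im,P,.4946,-.1965,.160,'blue'))
plan([(.52,-.07,.32,90)],step=55)
E
```

```text
(np.float64(3.297962764943032), (np.float64(0.4956), np.float64(-0.197), np.float64(79.0)))
from [ 0.495  -0.197   0.2561] 48.0 t 46.85
end [ 0.5198 -0.0698  0.3201] 90.0
22 -13 -13 -8; 24 -10 -13 -9; 25 -7 -12 -8; 26 -2 -13 -9; 26 1 -13 -8; 0 0 0 0; 0 0 0 0; 0 0 0 0; 0 0 0 0; 0 0 0 0
```

View pics/w16.png

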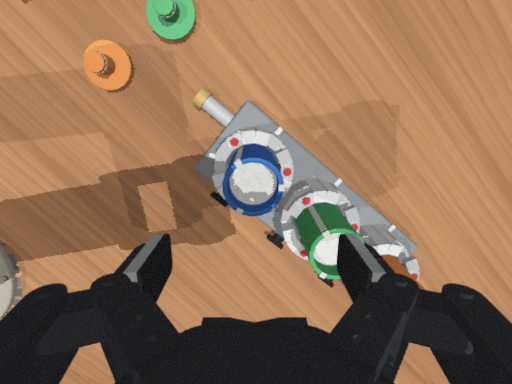

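Request:
apply_moves(commands="22 -13 -13 -8; 24 -10 -13 -9; 25 -7 -12 -8; 26 -2 -13 -9; 26 1 -13 -8; 0 0 0 0; 0 0 0 0; 0 0 0 0; 0 0 0 0; 0 0 0 0")

```text
clock: 48.1
eef_pos: [0.5195, -0.07, 0.3192]
orientation: [-2.223, -2.219, 0.0]
force: [-0.8, -0.1, 0.4]
grip_width: 0.998
```

```bash
cat > caps.py <<'E'
from cupfit import *
def caps(cam,im,d,P,z=0.017,W=None):
    W=cloud(P,d); out={}
    h=cv2.cvtColor(im,cv2.COLOR_RGB2HSV).astype(float)
    for cl in HUE:
        hd=np.abs((h[...,0]-HUE[cl]+90)%180-90)
        m=(hd<14)&(h[...,1]>100)&(d>0)&(W[...,0]>.3)
        disc=m&(np.abs(W[...,2]-.017)<.006); kn=m&(np.abs(W[...,2]-.046)<.006)
        n,l,s,c=cv2.connectedComponentsWithStats(disc.astype(np.uint8))
        if n<2: continue
        i=1+np.argmax(s[1:,4]); pts=W[l==i][:,:2].astype(np.float32)*1000
        (cx,cy),r=cv2.minEnclosingCircle(pts)
        k=W[kn]; k=k[np.hypot(k[:,0]*1000-cx,k[:,1]*1000-cy)<35] if len(k) else k
        kc=np.median(k[:,:2],0) if len(k) else None
        out[cl]=(cx,cy,r,s[i,4],kc,len(k))
        print(cam,cl,round(cx,1),round(cy,1),'r',round(r,1),s[i,4],'knob',None if kc is None else (kc*1000).round(1),len(k))
    return out
E
python3 - <<'E'
from caps import *
for cam in('wrist','top'):
    im,d,P=grab(cam); save(im,cam+'17.png'); caps(cam,im,d,P)
    for n in ['cap_blue','cap_green','cap_orange']:
        print(n,[(round(l['p'],2),np.round(towld(P,l['xyz']),4)) for l in optics.landmark_of(cam,n)[:2]])
E
```

```text
wrist blue 647.5 -24.3 r 29.3 864 knob [647.3 -23.5] 217
wrist green 541.6 2.4 r 28.7 874 knob [541.6   3.1] 204
wrist orange 439.1 15.9 r 29.9 1004 knob [439.5  15.4] 233
cap_blue [(0.74, array([ 0.647 , -0.0221, -0.0014]))]
cap_green [(0.77, array([ 0.5369,  0.0029, -0.0007]))]
cap_orange [(0.9, array([ 0.4353,  0.0121, -0.    ]))]
top blue 652.7 -10.4 r 23.6 50 knob None 0
top green 545.7 17.0 r 23.4 61 knob None 0
top orange 435.9 41.8 r 9.5 16 knob None 0
cap_blue [(0.41, array([ 0.6501, -0.019 ,  0.0012]))]
cap_green [(0.51, array([0.5383, 0.0067, 0.0028]))]
cap_orange []
```

View pics/wrist17.png

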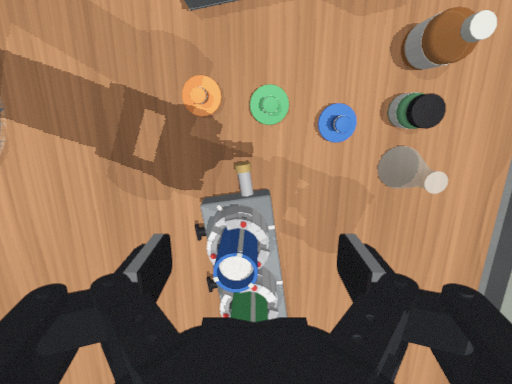

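View pics/top17.png

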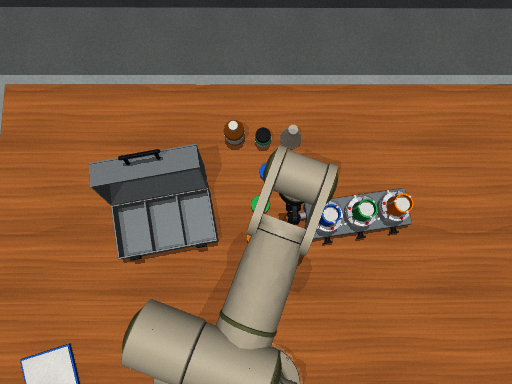

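```bash
python3 - <<'E'
from h import *
plan([(.4392,.0156,.10,90),(.4392,.0156,.020,90)],step=50)
E
```

```text
from [ 0.5196 -0.0697  0.3194] 90.0 t 48.5
end [0.4396 0.0154 0.0204] 90.0
17 -16 44 0; 17 -16 44 0; 17 -16 44 0; 17 -16 43 0; 17 -16 44 0; 0 0 40 0; 0 0 40 0; 0 0 0 0; 0 0 0 0; 0 0 0 0
```

Request:
apply_moves(commands="17 -16 44 0; 17 -16 44 0; 17 -16 44 0; 17 -16 43 0; 17 -16 44 0; 0 0 0 0; 0 0 0 0; 0 0 25 0; 0 0 30 0; 0 0 25 0", fingers=0)

```text
clock: 49.75
eef_pos: [0.4417, 0.0144, 0.0209]
orientation: [2.22, 2.217, 0.003]
force: [0.9, 0.5, 0.5]
grip_width: 0.498
```

Request:
apply_moves(commands="0 0 0 0; 0 0 0 0; 0 0 0 0; 0 0 0 0; 0 0 0 0; 0 0 0 0; 0 0 -20 0; 0 0 -40 0; 0 0 -40 0; 0 0 0 0", fingers=1)

```text
clock: 51.0
eef_pos: [0.4408, 0.0152, 0.1226]
orientation: [2.219, 2.217, 0.005]
force: [-0.5, 0.1, -1.1]
grip_width: 0.261
```

```bash
python3 - <<'E'
from h import *
im,d,P=grab('wrist'); save(im,'w18.png')
p=pose()[0]; q=proj(P,[p[0],p[1],p[2]-.0204+.017]); print(q)
plan([(.44,-.05,.25,90),(.525,-.4045,.25,90),(.525,-.4045,.20,90)],step=52)
E
```

```text
[253.41339263 232.46993829]
from [0.4399 0.0154 0.121 ] 90.0 t 51.05
end [ 0.5246 -0.4047  0.2   ] 90.0
-22 0 -43 0; -22 0 -43 0; -21 0 -43 0; -44 11 0 0; -45 10 0 0; -44 11 0 0; -44 11 0 0; -45 10 0 0; -44 11 0 0; -44 11 0 0
-45 10 0 0; 0 0 50 0; 0 0 0 0; 0 0 0 0; 0 0 0 0; 0 0 0 0; 0 0 0 0; 0 0 0 0; 0 0 0 0; 0 0 0 0
```

View pics/w18.png

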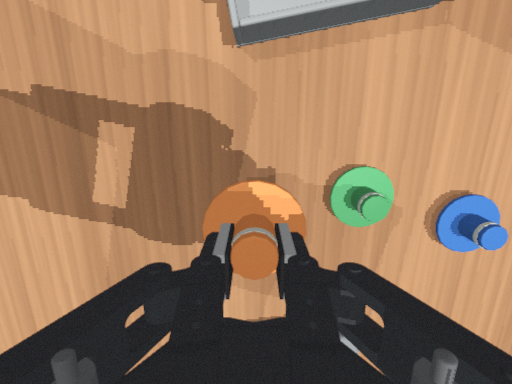

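Request:
apply_moves(commands="-22 0 -43 0; -22 0 -43 0; -21 0 -43 0; -44 11 0 0; -45 10 0 0; -44 11 0 0; -44 11 0 0; -45 10 0 0; -44 11 0 0; -44 11 0 0")

```text
clock: 52.3
eef_pos: [0.5144, -0.361, 0.2472]
orientation: [-2.22, -2.218, -0.0]
force: [0.4, -0.8, -1.1]
grip_width: 0.257
```

Request:
apply_moves(commands="-45 10 0 0; 0 0 50 0; 0 0 0 0; 0 0 0 0; 0 0 0 0; 0 0 0 0; 0 0 0 0; 0 0 0 0; 0 0 0 0; 0 0 0 0")

```text
clock: 53.55
eef_pos: [0.5243, -0.4047, 0.1993]
orientation: [-2.222, -2.22, -0.0]
force: [-0.2, -0.0, 0.0]
grip_width: 0.261
```

```bash
python3 - <<'E'
from h import *
p,a,o=pose(); print(p,a,o['force'])
im,d,P=grab('wrist'); save(im,'w19.png')
E
```

```text
[ 0.52429131 -0.40470048  0.19929514] 89.95153935856959 [-0.18832236 -0.02483124  0.00178439]
```

View pics/w19.png

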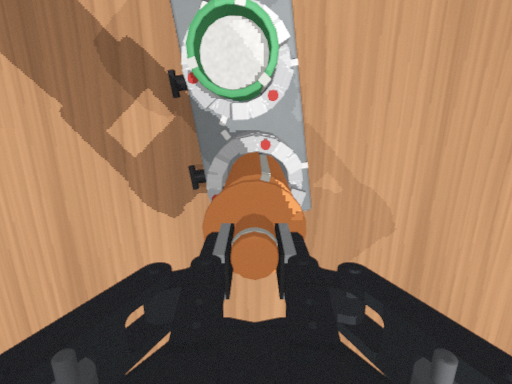

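Down 31 mm gently to the rim.

Request:
apply_moves(commands="0 0 8 0; 0 0 6 0; 0 0 4 0; 0 0 4 0; 0 0 3 0; 0 0 3 0; 0 0 2 0; 0 0 1 0; 0 0 0 0; 0 0 0 0")

```text
clock: 54.85
eef_pos: [0.5244, -0.4048, 0.1689]
orientation: [2.222, 2.22, 0.0]
force: [-1.0, 1.0, 5.8]
grip_width: 0.264
```

Request:
apply_moves(commands="0 0 0 0; 0 0 0 0; 0 0 0 0; 0 0 0 0; 0 0 -15 0; 0 0 -35 0; 0 0 -40 0; 0 0 0 0; 0 0 0 0; 0 0 0 0", fingers=0)

```text
clock: 56.1
eef_pos: [0.5241, -0.4045, 0.2573]
orientation: [-2.221, -2.219, -0.0]
force: [-0.3, 0.9, -0.3]
grip_width: 0.502
```

```bash
python3 - <<'E'
from h import *
p,a,o=pose(); print(p,a,o['force'])
im,d,P=grab('wrist'); save(im,'w20.png')
W=cloud(P,d)
for n in ['cap_orange','cup_orange']: print(n,[(round(l['p'],2),np.round(towld(P,l['xyz']),4)) for l in optics.landmark_of('wrist',n)[:2]])
plan([(.52,-.07,.27,90)],step=52)
E
```

```text
[ 0.52406375 -0.40447938  0.25729069] 89.94941257530117 [-0.2533215   0.91224131 -0.2516305 ]
cap_orange [(0.62, array([ 0.5218, -0.4058,  0.1471]))]
cup_orange [(0.53, array([ 0.5229, -0.4114,  0.0441]))]
from [ 0.5242 -0.4046  0.2576] 90.0 t 56.25
end [ 0.5205 -0.0696  0.2696] 90.0
48 -1 -2 0; 48 0 -2 0; 47 -1 -1 0; 48 -1 -2 0; 48 0 -2 0; 48 -1 -2 0; 48 0 -1 0; 0 0 0 0; 0 0 0 0; 0 0 0 0
```

View pics/w20.png

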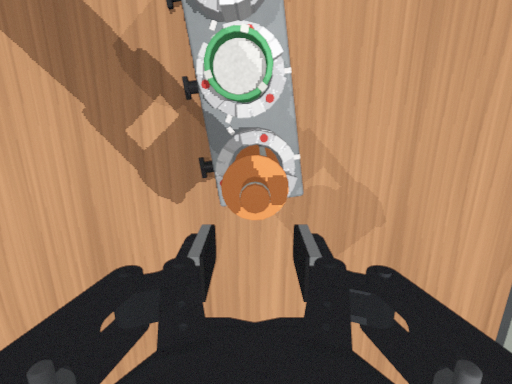

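Request:
apply_moves(commands="48 -1 -2 0; 48 0 -2 0; 47 -1 -1 0; 48 -1 -2 0; 48 0 -2 0; 48 -1 -2 0; 48 0 -1 0; 0 0 0 0; 0 0 0 0; 0 0 0 0")

```text
clock: 57.5
eef_pos: [0.5206, -0.0707, 0.27]
orientation: [-2.224, -2.219, 0.0]
force: [0.7, -0.3, 0.1]
grip_width: 0.5
```

```bash
python3 - <<'E'
from caps import *
im,d,P=grab('wrist'); save(im,'w21.png'); c=caps('wrist',im,d,P); k=c['green'][4]
plan([(k[0],k[1],.10,90),(k[0],k[1],.020,90)],step=50)
E
```

```text
wrist blue 647.2 -24.5 r 29.3 1080 knob [647.2 -24. ] 275
wrist green 541.5 2.6 r 28.9 1028 knob [542.4   1.9] 247
wrist orange 500.2 -87.6 r 12.5 31 knob None 0
from [ 0.5206 -0.0707  0.2701] 89.9 t 57.55
end [0.5428 0.0022 0.0201] 89.9
18 5 43 0; 18 6 42 0; 19 5 43 0; 18 6 42 0; 0 0 40 0; 0 0 40 0; 0 0 0 0; 0 0 0 0; 0 0 0 0; 0 0 0 0
```

Request:
apply_moves(commands="18 5 43 0; 18 6 42 0; 19 5 43 0; 18 5 42 0; 0 0 0 0; 0 0 0 0; 0 0 25 0; 0 0 30 0; 0 0 25 0; 0 0 0 0", fingers=0)

```text
clock: 58.8
eef_pos: [0.5418, 0.0024, 0.0208]
orientation: [-2.223, -2.219, 0.0]
force: [0.3, 0.2, 0.6]
grip_width: 0.5
```

Request:
apply_moves(commands="0 0 0 0; 0 0 0 0; 0 0 0 0; 0 0 0 0; 0 0 0 0; 0 0 0 0; 0 0 -20 0; 0 0 -40 0; 0 0 -40 0; 0 0 0 0", fingers=1)

```text
clock: 60.05
eef_pos: [0.5432, 0.003, 0.1241]
orientation: [2.218, 2.216, 0.007]
force: [0.2, -0.8, -0.1]
grip_width: 0.261
```

```bash
python3 - <<'E'
from h import *
im,d,P=grab('wrist'); save(im,'w22.png')
p=pose()[0]; q=proj(P,[p[0],p[1],p[2]-.0204+.017]); print(q)
plan([(.54,-.05,.25,90),(.5102,-.3008,.25,90),(.5102,-.3008,.20,90)],step=55)
E
```

```text
[253.22371473 232.11226784]
from [0.5422 0.0032 0.122 ] 90.0 t 60.1
end [ 0.5099 -0.3008  0.2   ] 90.0
-18 -1 -43 0; -17 0 -42 0; -18 -1 -43 0; -50 -6 0 0; -50 -6 0 0; -51 -6 0 0; -50 -6 0 0; -50 -6 0 0; 0 0 50 0; 0 0 0 0
```

View pics/w22.png

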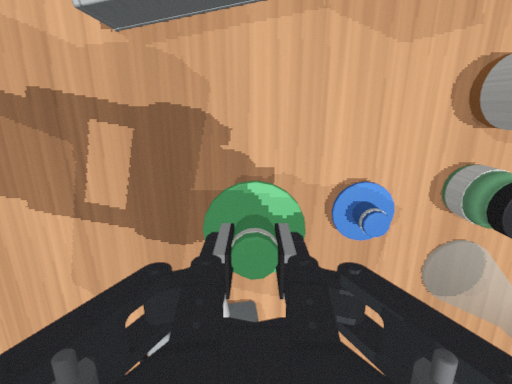

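Request:
apply_moves(commands="-18 -1 -43 0; -17 0 -42 0; -18 -1 -43 0; -50 -6 0 0; -50 -6 0 0; -51 -6 0 0; -50 -6 0 0; -50 -6 0 0; 0 0 50 0; 0 0 0 0")

```text
clock: 61.35
eef_pos: [0.5077, -0.2998, 0.1944]
orientation: [-2.217, -2.213, 0.001]
force: [-0.8, 0.1, 0.1]
grip_width: 0.255
```

Request:
apply_moves(commands="0 0 0 0; 0 0 0 0; 0 0 10 0; 0 0 8 0; 0 0 5 0; 0 0 4 0; 0 0 3 0; 0 0 2 0; 0 0 0 0; 0 0 0 0")

```text
clock: 62.6
eef_pos: [0.5098, -0.301, 0.1702]
orientation: [2.219, 2.217, -0.0]
force: [-7.4, 4.3, 24.0]
grip_width: 0.261
```

Request:
apply_moves(commands="0 0 0 0; 0 0 0 0; 0 0 0 0; 0 0 0 0; 0 0 -15 0; 0 0 -35 0; 0 0 -40 0; 0 0 0 0; 0 0 0 0; 0 0 0 0", fingers=0)

```text
clock: 63.85
eef_pos: [0.5091, -0.3005, 0.2554]
orientation: [-2.221, -2.219, 0.0]
force: [-0.6, 0.3, 0.2]
grip_width: 0.497
```

```bash
python3 - <<'E'
from h import *
p,a,o=pose(); print(p,a,o['force'])
im,d,P=grab('wrist'); save(im,'w23.png')
for n in ['cap_green','cup_green']: print(n,[(round(l['p'],2),np.round(towld(P,l['xyz']),4)) for l in optics.landmark_of('wrist',n)[:2]])
plan([(.60,-.10,.27,90)],step=52)
E
```

```text
[ 0.50913318 -0.3004588   0.25541412] 89.95262357269014 [-0.56121922  0.26786148  0.16853783]
cap_green [(0.95, array([ 0.5051, -0.2977,  0.1449]))]
cup_green [(0.58, array([ 0.5107, -0.3009,  0.0437])), (0.37, array([ 0.5145, -0.3006, -0.0008]))]
from [ 0.5092 -0.3006  0.2557] 90.0 t 64.0
end [ 0.6004 -0.0997  0.2697] 90.0
40 18 -3 0; 40 18 -3 0; 40 18 -3 0; 41 18 -2 0; 40 19 -3 0; 0 0 0 0; 0 0 0 0; 0 0 0 0; 0 0 0 0; 0 0 0 0
```

View pics/w23.png

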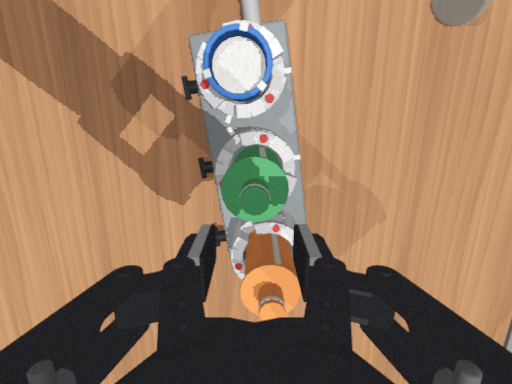

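Request:
apply_moves(commands="40 18 -3 0; 40 18 -3 0; 40 18 -3 0; 41 18 -2 0; 40 19 -3 0; 0 0 0 0; 0 0 0 0; 0 0 0 0; 0 0 0 0; 0 0 0 0")

```text
clock: 65.25
eef_pos: [0.6004, -0.1003, 0.2703]
orientation: [-2.223, -2.22, -0.0]
force: [0.4, -0.6, 0.5]
grip_width: 0.498
```

```bash
python3 - <<'E'
from caps import *
im,d,P=grab('wrist'); save(im,'w24.png'); c=caps('wrist',im,d,P); k=c['blue'][4]
plan([(k[0],k[1],.10,90),(k[0],k[1],.020,90)],step=50)
E
```

```text
wrist blue 647.6 -24.7 r 29.3 1183 knob [647.6 -24. ] 295
wrist orange 507.4 -90.4 r 7.0 15 knob None 0
from [ 0.6004 -0.1001  0.2703] 89.9 t 65.3
end [ 0.6475 -0.0242  0.0203] 89.9
19 12 43 0; 19 12 42 0; 19 11 43 0; 19 12 42 0; 0 0 40 0; 0 0 40 0; 0 0 0 0; 0 0 0 0; 0 0 0 0; 0 0 0 0
```

View pics/w24.png

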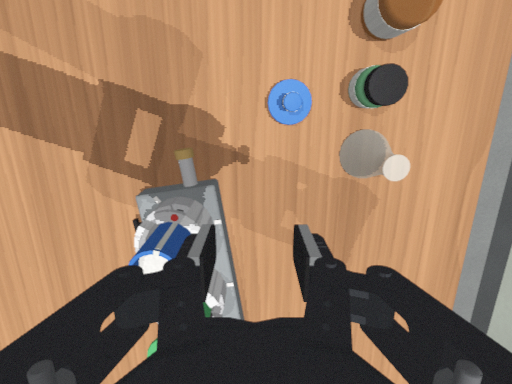

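Request:
apply_moves(commands="19 12 43 0; 19 12 42 0; 19 11 43 0; 19 12 42 0; 0 0 0 0; 0 0 0 0; 0 0 25 0; 0 0 30 0; 0 0 25 0; 0 0 0 0", fingers=0)

```text
clock: 66.55
eef_pos: [0.6474, -0.0247, 0.0208]
orientation: [-2.223, -2.219, 0.0]
force: [-0.1, -0.1, -0.1]
grip_width: 0.5
```

Request:
apply_moves(commands="0 0 0 0; 0 0 0 0; 0 0 0 0; 0 0 0 0; 0 0 0 0; 0 0 0 0; 0 0 -20 0; 0 0 -40 0; 0 0 -40 0; 0 0 0 0", fingers=1)

```text
clock: 67.8
eef_pos: [0.6492, -0.0241, 0.1248]
orientation: [2.217, 2.216, 0.007]
force: [0.9, 0.2, -1.3]
grip_width: 0.256
```

```bash
python3 - <<'E'
from h import *
im,d,P=grab('wrist'); save(im,'w25.png')
p=pose()[0]; q=proj(P,[p[0],p[1],p[2]-.0204+.017]); print(q)
plan([(.62,-.05,.25,90),(.4948,-.1967,.25,90),(.4948,-.1967,.20,90)],step=50)
E
```

```text
[253.17906616 231.81713353]
from [ 0.6482 -0.0239  0.1224] 90.0 t 67.85
end [ 0.495  -0.1968  0.2004] 90.0
-9 -9 -43 0; -8 -10 -42 0; -9 -9 -43 0; -37 -31 0 0; -36 -32 0 0; -37 -31 0 0; -37 -31 0 0; 0 0 25 0; 0 0 25 0; 0 0 0 0
```

View pics/w25.png

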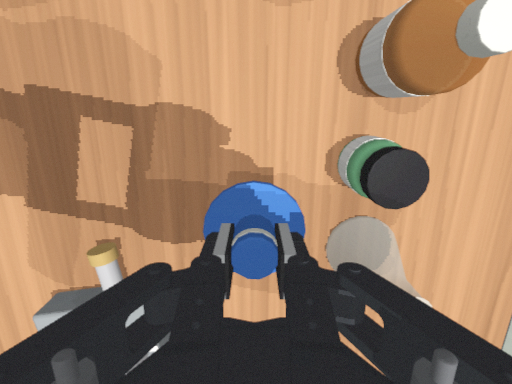

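Request:
apply_moves(commands="-9 -9 -43 0; -8 -10 -42 0; -9 -9 -43 0; -37 -31 0 0; -36 -32 0 0; -37 -31 0 0; -37 -31 0 0; 0 0 25 0; 0 0 25 0; 0 0 0 0")

```text
clock: 69.1
eef_pos: [0.4934, -0.1962, 0.1963]
orientation: [-2.219, -2.217, 0.001]
force: [-0.5, -0.7, -0.8]
grip_width: 0.26
```

Request:
apply_moves(commands="0 0 0 0; 0 0 0 0; 0 0 10 0; 0 0 8 0; 0 0 5 0; 0 0 4 0; 0 0 2 0; 0 0 1 0; 0 0 0 0; 0 0 0 0")

```text
clock: 70.35
eef_pos: [0.4948, -0.1969, 0.1707]
orientation: [2.22, 2.219, 0.001]
force: [-4.3, 2.8, 17.8]
grip_width: 0.26
```

Request:
apply_moves(commands="0 0 0 0; 0 0 0 0; 0 0 0 0; 0 0 0 0; 0 0 -15 0; 0 0 -35 0; 0 0 -40 0; -40 0 -20 0; 0 0 0 0; 0 0 0 0", fingers=0)

```text
clock: 71.6
eef_pos: [0.4942, -0.2362, 0.2775]
orientation: [-2.222, -2.219, -0.0]
force: [-0.5, -0.3, -0.3]
grip_width: 0.498
```

```bash
python3 - <<'E'
from h import *
plan([(.42,-.36,.30,10)],step=52)
E
```

```text
from [ 0.4942 -0.2362  0.2775] 89.9 t 71.6
end [ 0.4199 -0.3604  0.2995] 9.9
-15 -9 -3 10; -17 -7 -3 10; -18 -3 -2 10; -18 0 -3 10; -18 3 -3 10; -17 6 -3 10; -16 8 -3 10; -14 12 -2 10; 0 0 0 0; 0 0 0 0
```

Request:
apply_moves(commands="-15 -9 -3 10; -17 -7 -3 10; -18 -3 -2 10; -18 0 -3 10; -18 3 -3 10; -17 6 -3 10; -16 8 -3 10; -14 12 -2 10; 0 0 0 0; 0 0 0 0")

```text
clock: 72.85
eef_pos: [0.4205, -0.3598, 0.2999]
orientation: [-3.128, -0.279, 0.001]
force: [-0.1, 0.7, -0.3]
grip_width: 0.503
```

```bash
cat > fin.py <<'E'
from caps import *
def fin(cam,tag):
    im,d,P=grab(cam); save(im,cam+tag+'.png'); W=cloud(P,d)
    h=cv2.cvtColor(im,cv2.COLOR_RGB2HSV).astype(float)
    for cl,c in {'orange':(.5250,-.4045),'green':(.5100,-.3005),'blue':(.4948,-.1967)}.items():
        hd=np.abs((h[...,0]-HUE[cl]+90)%180-90)
        m=(hd<14)&(h[...,1]>90)&(d>0)&(np.hypot(W[...,0]-c[0],W[...,1]-c[1])<.045)
        disc=m&(np.abs(W[...,2]-.165)<.008); kn=m&(np.abs(W[...,2]-.195)<.008)
        for nm,q in(('disc',disc),('knob',kn)):
            p=W[q]
            if len(p)<10: print(cl,nm,len(p)); continue
            (cx,cy),r=cv2.minEnclosingCircle(p[:,:2].astype(np.float32)*1000)
            A=np.c_[p[:,:2]-p[:,:2].mean(0),np.ones(len(p))]; s=np.linalg.lstsq(A,p[:,2],rcond=None)[0]
            print(cam,cl,nm,len(p),round(cx,1),round(cy,1),'r',round(r,1),'zmed',round(np.median(p[:,2])*1000,1),'tilt',s[:2].round(3))
        print([ (n,[(round(l['p'],2),np.round(towld(P,l['xyz']),4)) for l in optics.landmark_of(cam,n)[:1]]) for n in ('cap_'+cl,'cup_'+cl)])
E
python3 - <<'E'
from fin import *
fin('wrist','26'); fin('top','26')
im,d,P=grab('side'); save(im,'side26.png')
E
```

```text
wrist orange disc 2596 524.7 -404.1 r 30.6 zmed 164.3 tilt [-0.001 -0.   ]
wrist orange knob 699 523.8 -404.0 r 12.1 zmed 194.1 tilt [ 0.031 -0.025]
[('cap_orange', [(0.63, array([ 0.5179, -0.4038,  0.1467]))]), ('cup_orange', [(0.75, array([ 0.5246, -0.4089,  0.0436]))])]
wrist green disc 2593 508.5 -301.2 r 29.7 zmed 164.3 tilt [ 0.    -0.001]
wrist green knob 654 508.9 -301.0 r 11.8 zmed 194.2 tilt [0.009 0.005]
[('cap_green', [(0.82, array([ 0.5028, -0.2995,  0.1437]))]), ('cup_green', [(0.49, array([ 0.5091, -0.3049,  0.0456]))])]
wrist blue disc 2491 494.0 -197.6 r 30.2 zmed 164.2 tilt [-0.001  0.003]
wrist blue knob 721 494.1 -197.4 r 12.4 zmed 194.1 tilt [0.007 0.024]
[('cap_blue', [(0.92, array([ 0.4934, -0.1919,  0.1487]))]), ('cup_blue', [(0.72, array([ 0.4952, -0.199 ,  0.0435]))])]
top orange disc 268 524.6 -403.1 r 30.1 zmed 165.7 tilt [-0. -0.]
top orange knob 61 523.9 -402.4 r 12.2 zmed 195.1 tilt [0.02  0.024]
[('cap_orange', [(0.82, array([ 0.5226, -0.4013,  0.1507]))]), ('cup_orange', [(0.6, array([ 0.5243, -0.4065,  0.0473]))])]
top green disc 272 509.8 -299.8 r 29.8 zmed 165.7 tilt [-0.029 -0.005]
top green knob 60 509.1 -299.8 r 11.7 zmed 195.0 tilt [ 0.086 -0.044]
[('cap_green', [(0.74, array([0.7667, 0.0905, 0.0028]))]), ('cup_green', [(0.52, array([ 0.5137, -0.3052,  0.0448]))])]
top blue disc 281 494.7 -196.0 r 29.9 zmed 165.8 tilt [-0.015 -0.02 ]
top blue knob 61 494.6 -196.2 r 12.2 zmed 195.9 tilt [ 0.058 -0.136]
[('cap_blue', [(0.66, array([ 0.512 , -0.3008,  0.044 ]))]), ('cup_blue', [(0.55, array([ 0.5268, -0.4051,  0.0435]))])]
```

View pics/wrist26.png

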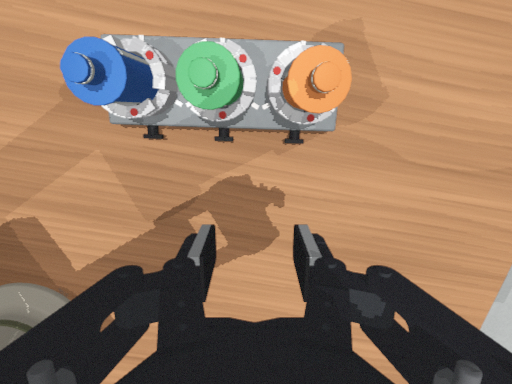

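View pics/side26.png

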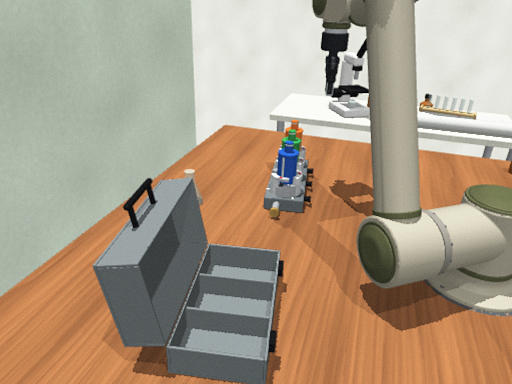

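```bash
python3 - <<'E'
from h import *
o=arm.get_obs(); print(o['clock'],o['force'],o['qvel'].round(3)); print(arm.close_job())
E
```

```text
73.6 [-0.07628971 -0.37074031  0.48160193] [-0.002 -0.001  0.     0.002 -0.001  0.001]
the job is handed in; nothing more can be done
None
```

The job is handed in at 73.6 s of the 210 s. The lid is open, and all three cups are locked in the manifold with their matching caps on. The system gave no verdict.

- **Lid:** I opened it by its handle to about 1.5 rad and let go. The later pictures show it leaning back, staying open by itself.
- **Cups:** orange is in collar 0, green in collar 1 and blue in collar 2. Each went down on to the ledge, turned 50 degrees clockwise and then dropped 6 to 7 mm into the notches. After release, the stripes measured within 1 degree of the notch direction.
- **Caps:** all three disc tops measured 164 to 166 mm above the bench (165 mm is flush). They sit within about 2 mm of the collar axes. The tilt fitted on the discs was at most 0.003 rad from the close wrist view; the distant top camera gave noisier values of up to about 0.03 rad.
- **Bystanders and robot:** the arm came near the bottle, jar and flask only when picking up the blue cap, and stayed clear of them. At hand-in it stood clear of everything and at rest.

**Disagreements:**
- The landmark network put some caps and cups up to about 7 mm off, or matched the wrong object. The depth measurements and pictures disagreed with it, so I went by those.
- The green and blue caps met the rim at about 1.5 mm higher tool readings than the orange one. The discs then measured the same height.

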